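Tighten the collet nut with the spanner that fits, then hang the spanner up

ROBOT

A 6-joint arm with a two-finger parallel gripper is mounted at the origin on a cart in front of the work surface, level with it; the furniture and walls round the work are solid. World frame = base frame: x ahead of the robot, y to its left, z up, the work surface at z = 0. Lengths are in m, angles in degrees, forces in N, time in s.
With the tool pointing down it reaches from about 0.35 to 0.975 m from the base axis. Payload 4.9 kg.
Tool frame: the origin (TCP) lies midway between the tips of the shut fingers; the grasp point (between the pads) lies 19 mm behind it (manip.grip_depth is the distance from the TCP to the grasp point, in m); z points along the fingers, y is the line along which they close (so a half turn about z gives the same grasp; the last joint's range is limited). The gripper opens to 85 mm and grips with 20 to 120 N. Pads are 22 mm wide; open, the fingers measure 114 mm over their backs; the gripper's body (76 mm by 85 mm) begins 54 mm behind the grasp point. The pads swing forward as they close: fully open they stand 13 mm farther back than shut.
Start: joints at [58.9, 3.019, 92.412, -0, 84.569, -6.818], TCP at [0.257, 0.57, 0.231] pointing down, gripper open.
Joint ranges: [-172.51, 172.51], [-57.92, 126.97], [3.15, 148.05], [-58.71, 238.71], [5.1, 150.11], [-179.66, 179.66]. Speed limits (degrees/s): [147.25, 147.25, 180, 180, 180, 180].

INTERFACE

Orientations are given as [roll, pitch, yaw] about the fixed x, y, z axes, in that order (R = Rz(yaw) Ry(pitch) Rx(roll)).
In Python, from bench import monitor, read_camera, get_calibration, manip, finder gives the robot as it stands.
- The arm moves only by the tool servo_tool, never from a script. Its argument "moves" is a list that holds one entry, the list of rows, each a list of 6 numbers: the shift along the world's x, y, z normalised to -1 to 1, where 1 is 0.5 m, then the turn, a rotation vector about the world's x, y, z normalised to -1 to 1, where 1 is 90 degrees. In form: [[[tx, ty, tz, rx, ry, rz], ...]]. A call has exactly 5 rows; each row shifts and turns the commanded pose from where the row before left it; what a row does not reach is not made up. A row lasts 1/10 s, in which the tool goes at most 50 mm and 8.59 degrees, less where a joint would pass 70% of its speed; a pose out of reach is approached as far as the arm can. A call with a number of a shift or a turn outside -1 to 1 is refused whole. A call with a gripper value outside its range is refused whole. "claw" is the opening, from 0 (shut) to 1 (fully open), set as the call begins (left out, the last holds). The fingers move at their own pace and stop on an object; "squeeze" is the grip in N (left out, the last holds). Time passes only in rows, so rows that do not move let the fingers close, or fill a call up. It gives the time, the measured TCP pose, the force, the opening and the grip force at its end, in the units of the state.
- monitor.state(): the state, without advancing time (a new reading comes with each control period).
- read_camera(name): name is "scene" or "top" or "wrist"; returns the picture (420x560x3 uint8, red, green, blue); there is no depth.
- get_calibration(name): a dict with "intrinsics" (3x3 intrinsics, pixels), "dist_coeffs" ([k1, k2, p1, p2, k3] as OpenCV has them; the pictures are not rectified), "pose" (4x4, takes a point from camera to world coordinates); the wrist camera has in their place "T_tool_cam" (4x4, takes a point from camera to tool coordinates, whose origin is the TCP and whose axes are the flange's). Camera axes: x right, y up, looking along -z (the intrinsics and any distortion apply to the point x, -y, -z); pixel columns grow to the right and rows downward; lengths in m; the calibration is good to about 2 mm. A picture is of the moment at which its call begins: read the wrist's pose just before it. get_calibration takes no time and is no camera call.
- manip.job_done(): hands the job in; it is judged then, once.
Trained networks look in the newest picture that a camera, given by its name, has taken for a name from the list of things; names that differ only in an ending like _2 or _b are one class to them, and where a whole thing is asked for, a point or a joint stands for the part that bears it (a point fixed in the world has none). Each returns a list of dicts, best first, with "confidence" (0 to 1); they miss things now and then, are a little off and sometimes report something else, mostly with a low value. They report only what shows in the picture. A call takes as long as a camera call. They do not tell look-alikes from the thing itself.
- finder.boxes_of(camera, target): "at" ([x, y, z] in m, in the coordinates of the camera as it stood for that picture, good to about 4 mm: the middle of the surface that is visible of it).
- finder.masks_of(camera, target): "pixels" (420x560 bool, what is visible of it).
The state is a dict: "t": time; "joint_pos": joint angles; "joint_velocities": joint speeds; "joint_efforts": joint torques, N m; "eef_pos": TCP position; "eef_rot": TCP orientation; "contact_force": force on the tool from outside, world axes, zero at the start; "wrist_torque": the same for the moment, N m; "opening": opening from 0.0 (shut) to 1.0 (fully open); "grasp_force": force on a finger pad.
Only numpy, scipy, OpenCV 4.12 (cv2) and the standard library are available. Lean on these libraries where they do the work, as an engineer would, in place of code of your own. Each camera call takes 0.05 s, during which the arm holds its last target. There are 200 camera calls.

TASK

Pick the one of the three open-ended spanners whose jaws fit the collet nut of the leaning bench spindle, fit it on the nut and turn the nut clockwise (seen from the nut's outer end) until it comes up solid, without straining it once it is tight. Then take the spanner off and hang it by its eye on the hook of the plywood tool board. Leave the other two spanners where they lie.

Things in the scene. Friction and masses are not known exactly. Their poses are not given: they have to be found in the camera images.
- spanner_31: flat steel open-ended spanner, black grip, loose on the bench, jaws 31.5 mm apart: the only one that fits the nut (30 mm over its flats). 0.28 kg. Origin: underside, mid-grip; +x to the mouth, z up out of its flat back. Steel 8 mm thick. Grip 22 mm wide (y), z 0 to 16 mm, x -53 to +37 mm. Head x 45 to 105 mm, 60 mm wide. Eye at x = -75 mm: 20 mm clear, 33 mm outside
- spanner_31_mouth (a point): point of spanner_31 that lies on the nut's axis when it is fully on the nut: x = 85 mm, mid-thickness (z = 4 mm); axes as the spanner's. The mouth is open to +x; parallel jaw faces from 20 mm behind this point (the closed end) to 12 mm ahead of it, then flaring 3 mm a side to the tips, 20 mm ahead
- spanner_31_eye (a point): centre of the eye of spanner_31: x = -75 mm, mid-thickness (z = 4 mm); axes as the spanner's
- spanner_25: look-alike of spanner_31 with the same handle, jaws only 25.5 mm apart: does not go on the nut. Leave it. Origin and axes as spanner_31
- spanner_39: look-alike of spanner_31 with the same handle, jaws 39.5 mm apart: slips round on the nut. Leave it. Origin and axes as spanner_31
- bench_spindle: fixed grinding spindle: grey foot 150 x 120 mm, 60 mm thick motor leaning 30 degrees from vertical to the foot's -x side (the worker), collet nut with two flats and a thin grinding point (to 52 mm beyond the nut's centre) at its upper end. Origin: centre of the foot's underside, z up. The nut's centre is 22.5 mm from it along -x and 152 mm up. Spindle locked: only the nut turns
- nut_centre (a point): centre of the dark round nut: 38 mm diameter, 18 mm long, with two flats 30 mm apart. z points outward along the spindle's axis (up, to the worker); x runs along the flats and turns with the nut; y is square to the flats. The motor nose, 21 mm radius, ends 15 mm below this point. A spanner fits with its x axis along +x or -x, its mid-thickness within 5 mm of this point along z
- collet_nut (a joint): turn of the nut in rad, growing clockwise seen from its outer end; starts at 0.1 to 0.45 (loose), stiff to turn (about 0.25 N m), and comes up solid at 1.15 (tight)
- tool_board: fixed upright plywood board 180 x 300 x 12 mm on two feet, with one steel hook. Origin at the underside on its front face; -x points out of the front face, z up
- hook (a point): where the eye's centre lies when the spanner hangs: 26 mm in front of the board's face, 238 mm above its underside; axes as the board's. The hook is 6 mm wire: level out of the board at 245 mm height to 42 mm in front of the face, then rising outward for 30 mm at 50 degrees from level; tip 61 mm in front, 268 mm high
There are look-alikes about, which are no part of the job. There is more than one size of the bench_spindle; the job needs the larger.

How it is judged (in metres and radians):
On the way, in this order (a step that is already met when the one before it is completed fails the run):
1. the fitting spanner is on the nut while the nut is still loose (distance between spanner_31_mouth and nut_centre below 0.009 m and value of joint collet_nut below 0.7 rad), for 0.1 s.
2. the nut is turned tight with the spanner on it (distance between spanner_31_mouth and nut_centre below 0.01 m and value of joint collet_nut above 1.11 rad), for 0.1 s.
At the end, for the whole second after the job is handed in: the nut is tight (joint above 1.08), spanner_31 hangs still by its eye on the tool board's hook (eye centre within 32 mm of the hook point, mouth at least 140 mm below it, weight on the board), and the other two spanners lie within 40 mm of where they were (value of joint collet_nut above 1.08 rad and distance between spanner_31_eye and hook below 0.032 m and z of spanner_31_mouth in the frame of hook below -0.14 m and contact force between spanner_31 and tool_board above 0.4 N and linear speed of spanner_31 below 0.02 m/s and distance of each of spanner_25, spanner_39 from where it was at the start of the episode below 0.04 m); the robot touches nothing.
It fails at once if one of the other two spanners is shifted by more than 40 mm (distance of any of spanner_25, spanner_39 from where it was at the start of the episode above 0.04 m).
It fails at once if the tight nut is strained: the spanner bears on it with more than 250 N (contact force between spanner_31 and bench_spindle above 250 N).
It also fails if it takes over 61 s, if anything falls off the work surface, if the arm or the gripper's body presses on something with over 40 N, if the wrist force passes 120 N, or if a joint passes its speed limit or range.

## Working session

There is one attempt and no reset: what is moved stays moved. The work goes in short steps, Python scripts to look and compute and a tool call to move; the robot and the scene stay as the last step left them, time stands still between calls to the robot, and variables do not carry over. Pictures are saved under pics/ and viewed, at most 10 in all, crops included, and the job is handed in when it is done.

Besides the shell and the picture viewer there is one more tool, called after "Call:" by a JSON object that holds its "name" and its "arguments". servo_tool: Moves the arm, as the interface text tells. Its arguments: {"type":"object","properties":{"moves":{"type":"array"},"claw":{"type":"number"},"squeeze":{"type":"number"}},"required":["moves"]}

```bash
ls; mkdir -p pics
cat > h.py <<'E'
import numpy as np, cv2
from bench import monitor, read_camera, get_calibration, manip, finder
from scipy.spatial.transform import Rotation as R
def cam(n, st=None):
    c=get_calibration(n); K=np.array(c["intrinsics"]); d=np.array(c["dist_coeffs"])
    if "pose" in c: T=np.array(c["pose"])
    else:
        st=st or monitor.state(); A=np.eye(4); A[:3,:3]=R.from_euler('xyz',st["eef_rot"],degrees=True).as_matrix(); A[:3,3]=st["eef_pos"]; T=A@np.array(c["T_tool_cam"])
    return K,d,T
def proj(C,P):
    K,d,T=C; P=np.atleast_2d(P); q=(P-T[:3,3])@T[:3,:3]; q=q*[1,-1,-1]
    return cv2.projectPoints(q.reshape(-1,1,3),np.zeros(3),np.zeros(3),K,d)[0].reshape(-1,2)
def ray(C,uv):
    K,d,T=C; n=cv2.undistortPoints(np.array(uv,float).reshape(-1,1,2),K,d).reshape(-1,2)
    D=np.c_[n[:,0],-n[:,1],-np.ones(len(n))]@T[:3,:3].T; return T[:3,3],D/np.linalg.norm(D,axis=1)[:,None]
def plane(C,uv,z):
    o,D=ray(C,uv); return o+D*((z-o[2])/D[:,2])[:,None]
def toworld(C,p): return C[2][:3,:3]@np.array(p)+C[2][:3,3]
def save(n,im): cv2.imwrite(f"pics/{n}.png",im[:,:,::-1])
E
python3 - <<'E'
from h import *
print(monitor.state())
ims=[]
for n in("scene","top"):
    im=read_camera(n); ims.append(im); C=cam(n); save(n,im)
    print(n,C[2][:3,3].round(3),C[0][0,0])
    for t in("spanner_31","spanner_25","spanner_39","bench_spindle","nut_centre","tool_board"):
        for b in finder.boxes_of(n,t): print(t,round(b["confidence"],2),toworld(C,b["at"]).round(3),proj(C,toworld(C,b["at"])).round())
E
```

```text
pics
{'t': 0.0, 'joint_pos': array([ 5.89010384e+01,  3.05941197e+00,  9.24932101e+01,  5.40340555e-04,
        8.45696750e+01, -6.81942715e+00]), 'joint_velocities': array([ 0.02852036, -0.04496736,  0.09857591,  0.0645939 , -0.07579036,
        0.04940351]), 'joint_efforts': array([-3.81518585e-04, -3.93687594e+01, -3.70175278e+01, -1.77546635e-04,
        7.20072974e-03,  4.34122242e-06]), 'eef_pos': array([0.25667171, 0.56916637, 0.23002808]), 'eef_rot': array([-1.79878632e+02, -1.50556218e-02,  1.55720398e+02]), 'contact_force': array([-0.08093817, -0.35351676,  0.622411  ]), 'wrist_torque': array([-0.04317431, -0.00508611, -0.0079374 ]), 'grasp_force': 0.0, 'opening': 1.0011528425678824}
scene [-0.434 -1.019  1.346] 519.382566736181
spanner_31 0.82 [0.438 0.197 0.008] [[207. 206.]]
spanner_31 0.66 [ 0.437 -0.34   0.01 ] [[311. 284.]]
spanner_31 0.63 [0.639 0.035 0.015] [[274. 201.]]
spanner_25 0.82 [0.438 0.197 0.008] [[207. 206.]]
spanner_25 0.66 [ 0.437 -0.34   0.01 ] [[311. 284.]]
spanner_25 0.63 [0.639 0.035 0.015] [[274. 201.]]
spanner_39 0.82 [0.438 0.197 0.008] [[207. 20
[... 297 characters left out ...]
0.152] [[222. 147.]]
tool_board 0.4 [0.641 0.033 0.018] [[275. 200.]]
top [-0.048 -0.022  1.537] 531.7324250267332
spanner_31 0.82 [ 0.439 -0.324  0.01 ] [[364. 249.]]
spanner_31 0.63 [ 0.417 -0.076  0.009] [[283. 261.]]
spanner_25 0.82 [ 0.439 -0.324  0.01 ] [[364. 249.]]
spanner_25 0.63 [ 0.417 -0.076  0.009] [[283. 261.]]
spanner_39 0.82 [ 0.439 -0.324  0.01 ] [[364. 249.]]
spanner_39 0.63 [ 0.417 -0.076  0.009] [[283. 261.]]
bench_spindle 0.94 [ 0.684 -0.456  0.008] [[395. 174.]]
bench_spindle 0.71 [0.626 0.052 0.008] [[237. 200.]]
bench_spindle 0.51 [ 0.44  -0.326  0.009] [[365. 249.]]
nut_centre 0.57 [0.624 0.052 0.161] [[233. 180.]]
nut_centre 0.36 [ 0.67  -0.453  0.103] [[401. 164.]]
```

Run:
```python
import cv2,numpy as np
a=cv2.imread("pics/scene.png")[90:340,130:430];b=cv2.imread("pics/top.png")[110:310,120:440]
a=cv2.resize(a,(660,550),interpolation=2);b=cv2.resize(b,(800,500),interpolation=2)
cv2.imwrite("pics/s2.png",a);cv2.imwrite("pics/t2.png",b)
```

```text
(no output)
```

View pics/s2.png

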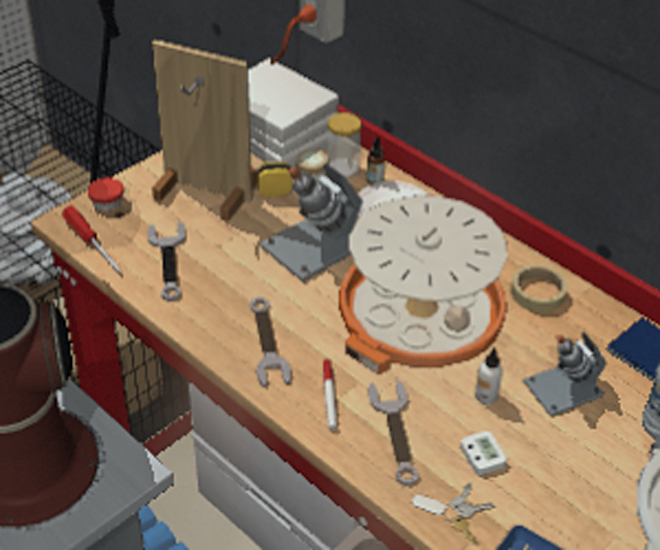

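View pics/t2.png

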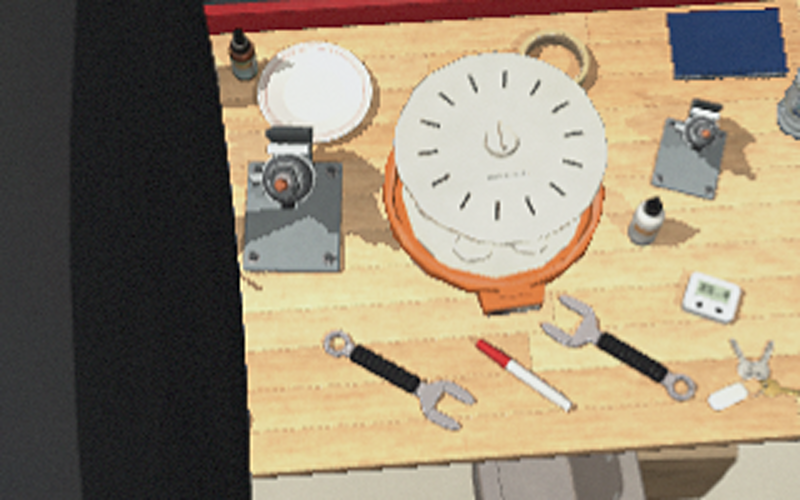

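Scene crop: spanners A at full px (207,206), B at (250,245), C at (311,284). The large spindle is at about (275,190) and the small look-alike spindle at (388,255). The board with its hook is at (222,147). The top view has the large spindle at (237,190); the arm hides A and the board. Next I'll bring the wrist camera over the spanners.

Run:
```python
from h import *
c=get_calibration("wrist");print(np.round(c["T_tool_cam"],3),c["intrinsics"],c["dist_coeffs"])
C=cam("scene")
# crude handle ends in the scene (eye / mouth) and top; z=0.004
S={"A":[(130+171/2.2,90+292/2.2),(130+167/2.2,90+236/2.2)],"B":[(130+260/2.2,90+305/2.2),(130+274/2.2,90+373/2.2)],"C":[(130+407/2.2,90+474/2.2),(130+389/2.2,90+396/2.2)]}
for k,v in S.items():print(k,plane(C,v,.004).round(3))
C=cam("top")
S={"B":[(120+337/2.5,110+343/2.5),(120+450/2.5,110+403/2.5)],"C":[(120+681/2.5,110+386/2.5),(120+570/2.5,110+322/2.5)]}
for k,v in S.items():print(k,plane(C,v,.004).round(3))
```

```text
[[-0.     0.959  0.285  0.073]
 [ 1.     0.     0.     0.001]
 [ 0.     0.285 -0.959 -0.142]
 [ 0.     0.     0.     1.   ]] [[316.59779163   0.         285.82950013]
 [  0.         316.59779163 210.04272034]
 [  0.           0.           1.        ]] [-0.01661919  0.          0.          0.          0.        ]
A [[0.384 0.127 0.004]
 [0.47  0.244 0.004]]
B [[ 0.471  0.     0.004]
 [ 0.383 -0.127  0.004]]
C [[ 0.387 -0.404  0.004]
 [ 0.478 -0.285  0.004]]
B [[ 0.47   0.005  0.004]
 [ 0.385 -0.125  0.004]]
C [[ 0.386 -0.403  0.004]
 [ 0.476 -0.281  0.004]]
```

Call:
{"name": "servo_tool", "arguments": {"moves": [[[0.019,-0.068,0.01,0,0,0],[0.019,-0.068,0.01,0,0,0],[0.019,-0.068,0.01,0,0,0],[0.019,-0.068,0.01,0,0,0],[0.019,-0.068,0.01,0,0,0]]]}}

```text
t: 1.2
eef_pos: [0.3046, 0.3984, 0.2566]
eef_rot: [180.0, 0.0, 155.7]
contact_force: [0.7, -0.9, 0.3]
opening: 1.0
grasp_force: 0.0
```

Call:
{"name": "servo_tool", "arguments": {"moves": [[[0.019,-0.068,0.01,0,0,0],[0.019,-0.068,0.01,0,0,0],[0.019,-0.068,0.01,0,0,0],[0.019,-0.068,0.01,0,0,0],[0.019,-0.068,0.01,0,0,0]]]}}

```text
t: 1.7
eef_pos: [0.3521, 0.2284, 0.2817]
eef_rot: [180.0, 0.0, 155.7]
contact_force: [1.1, -0.3, 0.2]
opening: 1.0
grasp_force: 0.0
```

Call:
{"name": "servo_tool", "arguments": {"moves": [[[0.019,-0.068,0.01,0,0,0],[0.019,-0.068,0.01,0,0,0],[0.019,-0.068,0.01,0,0,0],[0.019,-0.068,0.01,0,0,0],[0,0,0,0,0,0]]]}}

```text
t: 2.2
eef_pos: [0.391, 0.0908, 0.3023]
eef_rot: [-180.0, 0.1, 155.4]
contact_force: [0.4, -0.4, 0.3]
opening: 0.999
grasp_force: 0.0
```

```bash
cat >> h.py <<'E'
def fitspan(C,mask):
    """spanner pose on the bench from a mask: rectify to the bench plane, axis by PCA, returns rectified mask info"""
    v,u=np.nonzero(mask); P=plane(C,np.c_[u,v],.004)[:,:2]; return P
E
python3 - <<'E'
from h import *
import pickle
st=monitor.state();im=read_camera("wrist");C=cam("wrist",st);save("w1",im)
print(st["eef_pos"],st["eef_rot"],st["joint_pos"])
m=finder.masks_of("wrist","spanner_31");m2=finder.masks_of("wrist","nut_centre");m3=finder.masks_of("wrist","tool_board")
for x in m+m2+m3:
    v,u=np.nonzero(x["pixels"]);print(x["confidence"],u.mean(),v.mean(),len(u),plane(C,[[u.mean(),v.mean()]],.004).round(3))
pickle.dump((C,im,m,m2,m3),open("w1.pkl","wb"))
E
```

```text
[0.39097769 0.09076163 0.30229896] [-1.79995951e+02  1.32809770e-01  1.55371880e+02] [ 2.46132005e+00 -3.15491433e+01  1.14448652e+02 -6.45628900e-02
  9.69840907e+01 -6.29184705e+01]
0.95 194.45948522402287 232.01620591039085 2098 [[ 0.419 -0.071  0.004]]
0.71 58.45914602003163 304.66262519768054 1897 [[ 0.437 -0.333  0.004]]
0.56 374.6289076866495 166.2177271055535 2719 [[0.438 0.206 0.004]]
0.86 504.70616257088847 268.31258979206046 13225 [[0.672 0.336 0.004]]
```

View pics/w1.png

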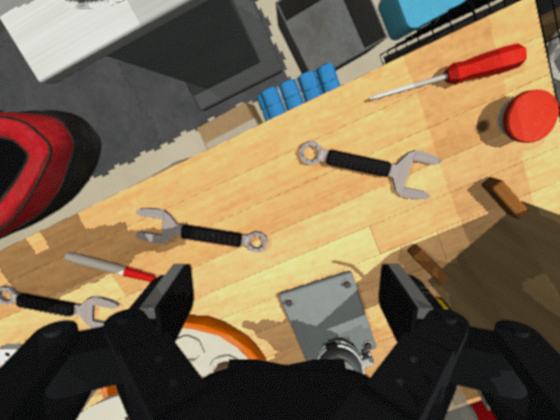

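Wrist view: A (375,166), B (194,232), C (58,305), and the large spindle's foot at (330,310) with the nut at (345,350). I'll rectify each spanner to the bench plane at 4 px/mm and measure its jaw gap.

Run:
```python
from h import *
import pickle
C,im,m,m2,m3=pickle.load(open("w1.pkl","rb"))
out=[]
for x in m:
    P=fitspan(C,x["pixels"]);c=P.mean(0);w,V=np.linalg.eigh(np.cov((P-c).T));a=V[:,1]
    s=(P-c)@a; n=(P-c)@np.array([-a[1],a[0]])
    # head end: wider
    hi=np.ptp(n[s>np.percentile(s,85)]);lo=np.ptp(n[s<np.percentile(s,15)])
    if lo>hi:a=-a
    b=np.array([-a[1],a[0]]); s=(P-c)@a; n=(P-c)@b
    L=np.percentile(s,[.3,99.7]); o=c+a*(L[0]+91.5e-3)  # eye outer end at x=-91.5mm
    print("origin",o.round(4),"yaw",np.degrees(np.arctan2(a[1],a[0])).round(1),"len",np.ptp(L).round(4))
    X,Y=np.meshgrid(np.arange(-.1,.12,.0005),np.arange(.045,-.045,-.0005))
    W=np.c_[(o+X.reshape(-1,1)*a+Y.reshape(-1,1)*b),np.full(X.size,.008)]
    uv=proj(C,W).reshape(X.shape+(2,)).astype(np.float32)
    out.append(cv2.remap(im,uv[...,0],uv[...,1],cv2.INTER_CUBIC))
o=np.vstack(out);save("rect",cv2.resize(o,None,fx=1.5,fy=1.1) if 0 else o)
```

```text
origin [ 0.4282 -0.0579] yaw -125.3 len 0.1925
origin [ 0.4354 -0.3347] yaw 56.5 len 0.1882
origin [0.4299 0.1939] yaw 54.8 len 0.1934
```

View pics/rect.png

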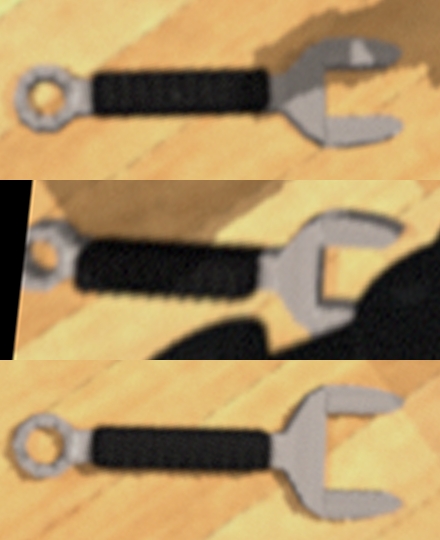

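Rectified at 2 px/mm, top to bottom B, C, A: B's gap is about 23–25 mm, C's about 29–31 mm (head 60 mm) and A's about 40 mm. So C, at wrist px (58,305), is spanner_31, B is spanner_25 and A is spanner_39. I'll confirm C when I'm above it. First I'll look along the nut axis.

Call:
{"name": "servo_tool", "arguments": {"moves": [[[0.067,-0.047,0.007,0,0,0],[0.067,-0.047,0.007,0,0,0],[0.067,-0.047,0.007,0,0,0],[0,0,0,0,0,0],[0,0,0,0,0,0]]]}}

```text
t: 2.9
eef_pos: [0.4905, 0.0242, 0.311]
eef_rot: [-180.0, -0.1, 155.8]
contact_force: [-0.5, 0.6, -0.3]
opening: 1.004
grasp_force: 0.0
```

Run:
```python
from h import *
import pickle
st=monitor.state();im=read_camera("wrist");C=cam("wrist",st);save("w2",im)
print(st["eef_pos"],st["eef_rot"])
r={}
for t in("nut_centre","bench_spindle","tool_board","spanner_31"):
    r[t]=finder.masks_of("wrist",t)
    for x in r[t]:
        v,u=np.nonzero(x["pixels"]);print(t,x["confidence"],u.mean(),v.mean(),u.min(),u.max(),v.min(),v.max())
pickle.dump((C,im,r),open("w2.pkl","wb"))
a=cv2.resize(im[180:360,200:400],None,fx=3,fy=3,interpolation=cv2.INTER_CUBIC)
t=cv2.imread("pics/top.png")[:,:,::-1][150:230,210:290]
save("nut",np.hstack([a]))
```

```text
[0.4905148  0.02416421 0.31101815] [-1.79985305e+02 -1.27630208e-01  1.55786508e+02]
nut_centre 0.69 359.3605150214592 290.3848354792561 342 377 273 309
bench_spindle 0.86 345.955703599813 264.0406732117812 292 391 197 344
tool_board 0.88 517.483862339515 189.81187589158344 427 559 91 276
spanner_31 0.88 204.39984070091597 151.2242134607726 140 279 123 174
spanner_31 0.81 64.40159574468085 235.1334219858156 0 121 212 262
spanner_31 0.78 393.0522670025189 76.41372795969774 314 465 48 114
```

View pics/nut.png

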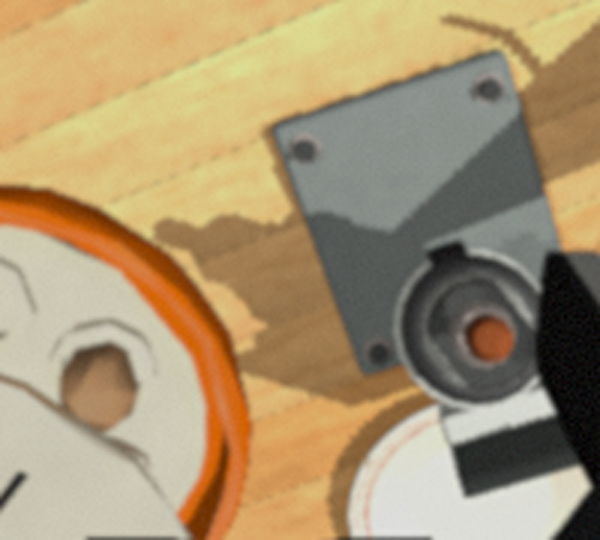

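Nut crop (3x, offset (200,180)): foot corners at crop px (275,128), (505,52) and (365,375), and the nut at about (470,335) with the red grinding tip at (490,340). I'll compute the spindle pose and rectify the nut.

```bash
cat >> h.py <<'E'
def spindle(fc,yaw):
    a=np.radians(yaw);x=np.array([np.cos(a),np.sin(a),0]);y=np.array([-np.sin(a),np.cos(a),0])
    N=np.r_[fc,0]-.0225*x+[0,0,.152]; ax=-np.sin(np.pi/6)*x+np.array([0,0,np.cos(np.pi/6)])
    e1=np.cos(np.pi/6)*x+np.array([0,0,.5])  # up-slope
    return N,ax,e1,y
E
python3 - <<'E'
from h import *
import pickle
C,im,r=pickle.load(open("w2.pkl","rb"))
uv=np.array([(275,128),(505,52),(365,375)])/3+[200,180]-.33
for h in(.006,.010,.015):
    P=plane(C,uv,h);e=P[0]-P[1];f=P[2]-P[0];
    print(h,P.round(4)[:,:2].tolist(),np.linalg.norm(e),np.linalg.norm(f),np.degrees(np.arctan2(f[1],f[0])),np.degrees(np.arctan2(e[1],e[0]))+90, (P[0]+P[1])[:2]/2+f[:2]/2)
h=.01;P=plane(C,uv,h);e=P[0]-P[1];f=P[2]-P[0]
yaw=np.degrees(np.arctan2(e[1],e[0]))+90;yaw=(np.degrees(np.arctan2(f[1],f[0]))+yaw)/2
x=np.array([np.cos(np.radians(yaw)),np.sin(np.radians(yaw))])
fc=((P[0]+P[1])/2)[:2]+.075*x
N,ax,e1,y=spindle(fc,yaw);print(yaw,fc,N)
Ct=cam("top");Cs=cam("scene")
for n,c in(("w",C),("t",Ct),("s",Cs)):print(n,proj(c,[N,N+.052*ax]).round(1).tolist())
# nut centroid triangulation from masks in top, w2, w1
pickle.dump((fc,yaw),open("sp.pkl","wb"))
g=np.arange(-.045,.045,.00025);X,Y=np.meshgrid(g,-g)  # right=X (e1xax?), up=Y=e1 upslope
rt=-y
top=cv2.imread("pics/top.png")[:,:,::-1];sc=cv2.imread("pics/scene.png")[:,:,::-1]
o=[]
for c,i in((C,im),(Ct,top),(Cs,sc)):
    W=N+.009*ax+X.reshape(-1,1)*rt+Y.reshape(-1,1)*e1
    q=proj(c,W).reshape(X.shape+(2,)).astype(np.float32);o.append(cv2.remap(i.copy(),q[...,0],q[...,1],cv2.INTER_CUBIC))
save("nutrect",np.hstack(o[:2]))
E
```

```text
0.006 [[0.5657, 0.0001], [0.576, 0.1177], [0.714, -0.0127]] 0.11803220750879471 0.14882527915074045 -4.920802474181211 -4.996705854696813 [0.64500598 0.05250235]
0.01 [[0.5645, 0.0006], [0.5747, 0.1171], [0.7114, -0.0121]] 0.1169761243116245 0.14749367754857984 -4.920802474181209 -4.996705854696842 [0.64303649 0.05252176]
0.015 [[0.5629, 0.0012], [0.573, 0.1164], [0.7082, -0.0113]] 0.11565602031516176 0.14582917554587913 -4.920802474181206 -4.996705854696856 [0.64057462 0.05254603]
-4.958754164439025 [0.64428075 0.05236477] [0.62186496 0.05430964 0.152     ]
w [[360.9, 291.3], [364.4, 293.6]]
t [[232.8, 181.9], [231.2, 183.4]]
s [[267.6, 172.7], [262.1, 165.7]]
```

View pics/nutrect.png

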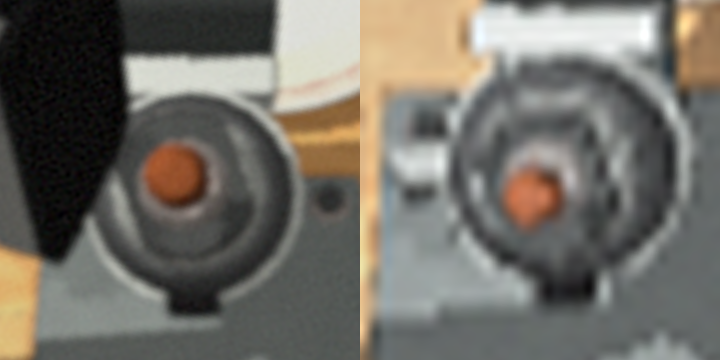

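The foot's yaw is −5° and the nut is at about (0.622, 0.054, 0.152), consistent in both views. The flats run down-slope, tilted about 17–21° to the right, so the spanner handle will point at the robot. Now going above C.

Call:
{"name": "servo_tool", "arguments": {"moves": [[[-0.01,-0.061,-0.017,0,0,-0.093],[-0.01,-0.061,-0.017,0,0,-0.093],[-0.01,-0.061,-0.017,0,0,-0.093],[-0.01,-0.061,-0.017,0,0,-0.093],[-0.01,-0.061,-0.017,0,0,-0.093]]]}}

```text
t: 3.65
eef_pos: [0.4649, -0.1297, 0.2694]
eef_rot: [179.9, 0.0, 113.6]
contact_force: [-0.0, 0.5, -0.3]
opening: 0.999
grasp_force: 0.0
```

Call:
{"name": "servo_tool", "arguments": {"moves": [[[-0.01,-0.061,-0.017,0,0,-0.093],[-0.01,-0.061,-0.017,0,0,-0.093],[-0.01,-0.061,-0.017,0,0,-0.093],[-0.01,-0.061,-0.017,0,0,-0.093],[-0.01,-0.061,-0.017,0,0,-0.093]]]}}

```text
t: 4.15
eef_pos: [0.4402, -0.2823, 0.227]
eef_rot: [179.9, 0.0, 71.7]
contact_force: [-0.1, 0.1, -0.6]
opening: 0.999
grasp_force: 0.0
```

Call:
{"name": "servo_tool", "arguments": {"moves": [[[-0.01,-0.061,-0.017,0,0,-0.093],[-0.01,-0.061,-0.017,0,0,-0.093],[0,0,0,0,0,0],[0,0,0,0,0,0],[0,0,0,0,0,0]]]}}

```text
t: 4.65
eef_pos: [0.4309, -0.3419, 0.2104]
eef_rot: [180.0, -0.0, 55.4]
contact_force: [0.2, 0.5, 0.3]
opening: 0.999
grasp_force: 0.0
```

Run:
```python
from h import *
import pickle
st=monitor.state();im=read_camera("wrist");C=cam("wrist",st);save("w3",im)
print(st["eef_pos"],st["eef_rot"],st["joint_pos"].round(1))
m=finder.masks_of("wrist","spanner_31")
for x in m:
    P=fitspan(C,x["pixels"]);c=P.mean(0)
    v,u=np.nonzero(x["pixels"]);print(x["confidence"],u.mean(),v.mean(),len(u),c.round(3))
pickle.dump((C,im,m),open("w3.pkl","wb"))
x=min(m,key=lambda x:np.linalg.norm(fitspan(C,x["pixels"]).mean(0)-[.44,-.33]))
P=fitspan(C,x["pixels"]);c=P.mean(0);w,V=np.linalg.eigh(np.cov((P-c).T));a=V[:,1]
if a[1]<0:a=-a
b=np.array([-a[1],a[0]]);L=np.percentile((P-c)@a,[.3,99.7]);o=c+a*(L[0]+.0915)
print("origin",o,"yaw",np.degrees(np.arctan2(a[1],a[0])),np.ptp(L))
X,Y=np.meshgrid(np.arange(-.1,.12,.0004),np.arange(.045,-.045,-.0004))
W=np.c_[(o+X.reshape(-1,1)*a+Y.reshape(-1,1)*b),np.full(X.size,.008)]
uv=proj(C,W).reshape(X.shape+(2,)).astype(np.float32)
save("rectC",np.vstack([cv2.remap(im,uv[...,0],uv[...,1],cv2.INTER_CUBIC),cv2.resize(im,(550,412))[:350]]))
```

```text
[ 0.43088013 -0.34188006  0.21037157] [ 1.79955194e+02 -9.40857105e-03  5.53998168e+01] [-46.2  -6.5 103.7   0.   82.7 -11.6]
0.73 119.84594348222424 25.43573381950775 2194 [ 0.387 -0.117]
0.69 286.6465781409602 162.95888661899897 3916 [ 0.444 -0.325]
origin [ 0.43131174 -0.3406459 ] yaw 52.79344051236463 0.19440369279188985
```

View pics/rectC.png

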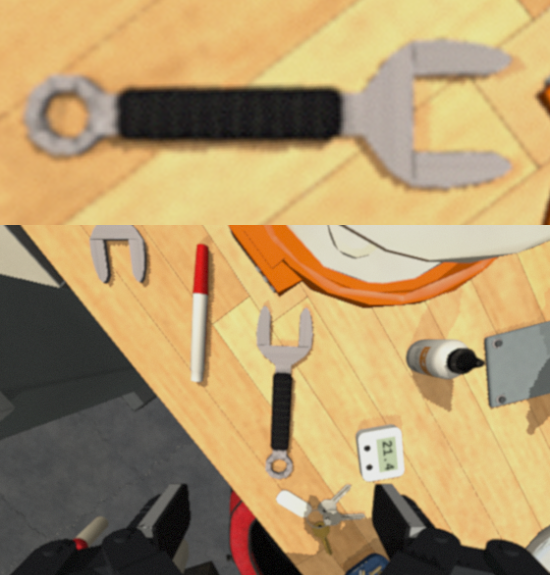

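Confirmed in the 2.5 px/mm crop: C's gap is about 30–31 mm with a 60 mm head, so it is spanner_31. Its eye is at x = −75 as described, and its origin is (0.431, −0.341) with yaw 52.8°. Grasping.

Call:
{"name": "servo_tool", "arguments": {"moves": [[[0,0.0026,-0.09,0,0,-0.029],[0.001,0,-0.09,0,0,0],[0,0,-0.09,0,0,0],[0,0,-0.09,0,0,0],[0,0,0,0,0,0]]]}}

```text
t: 5.25
eef_pos: [0.4271, -0.3364, 0.0231]
eef_rot: [-179.2, -0.1, 52.8]
contact_force: [-2.0, 0.6, -0.0]
opening: 0.998
grasp_force: 0.0
```

Call:
{"name": "servo_tool", "arguments": {"moves": [[[0,0,-0.02,0,0,0],[0,0,-0.02,0,0,0],[0,0,-0.014,0,0,0],[0,0,0,0,0,0],[0,0,0,0,0,0]]]}}

```text
t: 5.75
eef_pos: [0.4315, -0.342, 0.0037]
eef_rot: [179.9, 0.0, 52.7]
contact_force: [-0.7, -0.6, 0.0]
opening: 1.002
grasp_force: 0.0
```

Call:
{"name": "servo_tool", "arguments": {"moves": [[[0,0,0,0,0,0],[0,0,0,0,0,0],[0,0,0,0,0,0],[0,0,0,0,0,0],[0,0,0,0,0,0]]], "claw": 0, "squeeze": 90}}

```text
t: 6.25
eef_pos: [0.4313, -0.3418, 0.0034]
eef_rot: [180.0, 0.0, 52.7]
contact_force: [-0.4, 1.0, 7.2]
opening: 0.23
grasp_force: 89.8
```

Call:
{"name": "servo_tool", "arguments": {"moves": [[[0,0,0,0,0,0],[0,0,0,0,0,0],[0,0,0,0,0,0],[0,0,0,0,0,0],[0,0,0,0,0,0]]]}}

```text
t: 6.75
eef_pos: [0.4313, -0.3418, 0.0033]
eef_rot: [180.0, 0.0, 52.7]
contact_force: [-1.2, 0.8, 5.5]
opening: 0.229
grasp_force: 89.5
```

```bash
cat >> h.py <<'E'
import pickle
def nutpose(theta,xn,yn,zn,N=None):
    """tool pose with nut centre at (xn,yn,zn) in tool frame, handle tilted theta deg right of down-slope"""
    fc,yaw=pickle.load(open("sp.pkl","rb"));N0,ax,e1,y=spindle(fc,yaw); N=N0 if N is None else N
    t=np.radians(theta);d=e1*np.cos(t)+y*np.sin(t)
    M=np.c_[d,np.cross(-ax,d),-ax]; return N-M@[xn,yn,zn],M
def delta(p,M,st=None):
    st=st or monitor.state();A=R.from_euler('xyz',st["eef_rot"],degrees=True)
    dp=p-st["eef_pos"];rv=(R.from_matrix(M)*A.inv()).as_rotvec(degrees=True)
    n=max(np.linalg.norm(dp)/.05,np.linalg.norm(rv)/8.59)
    print("dp",dp.round(4),"norm units",(dp/.5).round(4),"rv deg",rv.round(2),"units",(rv/90).round(4),"rows>=",n.round(1))
    return dp,rv
E
python3 - <<'E'
from h import *
a,b=cam("top"),cam("scene")
o1,d1=ray(a,[(320,170)]);o2,d2=ray(b,[(324.5,197)])
A=np.c_[d1[0],-d2[0]];s=np.linalg.lstsq(A,o2-o1,rcond=None)[0];print("lid",o1+s[0]*d1[0],o2+s[1]*d2[0])
p,M=nutpose(18,.08,-.085,.08);print(p,M.round(2));delta(p,M)
E
```

```text
lid [ 0.63047952 -0.19729937  0.17585833] [ 0.64210843 -0.20327477  0.18242385]
[ 0.52990788 -0.0436696   0.19637299] [[ 0.85  0.18  0.5 ]
 [ 0.24 -0.97 -0.04]
 [ 0.48  0.15 -0.87]]
dp [0.0986 0.2981 0.193 ] norm units [0.1972 0.5962 0.3861] rv deg [  7.88 -29.56 -38.7 ] units [ 0.0875 -0.3284 -0.43  ] rows>= 7.4
```

Call:
{"name": "servo_tool", "arguments": {"moves": [[[0,0,0.02,0,0,0],[0,0,0.08,0,0,0],[0,0,0.09,0,0,0],[0,0,0.09,0,0,0],[0,0,0.09,0,0,0]]]}}

```text
t: 7.25
eef_pos: [0.4302, -0.3407, 0.1887]
eef_rot: [-179.9, -0.0, 52.7]
contact_force: [-0.5, -1.4, -2.8]
opening: 0.227
grasp_force: 88.8
```

Call:
{"name": "servo_tool", "arguments": {"moves": [[[0,0.08,0.04,0.0109,-0.041,-0.0537],[0,0.08,0.04,0.0109,-0.041,-0.0537],[0,0.08,0.04,0.0109,-0.041,-0.0537],[0,0.08,0.04,0.0109,-0.041,-0.0537],[0,0.08,0.04,0.0109,-0.041,-0.0537]]]}}

```text
t: 7.75
eef_pos: [0.4301, -0.14, 0.2875]
eef_rot: [171.6, -17.1, 29.3]
contact_force: [0.6, 0.4, -3.3]
opening: 0.227
grasp_force: 89.1
```

Call:
{"name": "servo_tool", "arguments": {"moves": [[[0.04,0.039,-0.037,0.0109,-0.041,-0.0537],[0.04,0.039,-0.037,0.0109,-0.041,-0.0537],[0.04,0.039,-0.037,0.0109,-0.041,-0.0537],[0.04,0.039,-0.037,0,0,0],[0.04,0.039,-0.037,0,0,0]]]}}

```text
t: 8.25
eef_pos: [0.5302, -0.0425, 0.1932]
eef_rot: [170.0, -28.2, 15.7]
contact_force: [0.5, -0.2, -2.6]
opening: 0.227
grasp_force: 89.1
```

Call:
{"name": "servo_tool", "arguments": {"moves": [[[0,0,0,0,0,0],[0,0,0,0,0,0],[0,0,0,0,0,0],[0,0,0,0,0,0],[0,0,0,0,0,0]]]}}

```text
t: 8.75
eef_pos: [0.5311, -0.0449, 0.1965]
eef_rot: [169.8, -28.4, 15.6]
contact_force: [0.8, 0.2, -3.7]
opening: 0.23
grasp_force: 89.3
```

Run:
```python
from h import *
st=monitor.state();ims=[read_camera("wrist") for _ in range(4)];C=cam("wrist",st);im=np.mean(ims,0).astype(np.uint8);save("w4",im)
print(st["eef_pos"],st["eef_rot"],st["joint_pos"].round(1))
p,M=nutpose(18,.08,-.085,.08);delta(p,M,st)
for t in("nut_centre","spanner_31"):
    for x in finder.masks_of("wrist",t):
        v,u=np.nonzero(x["pixels"]);print(t,x["confidence"],u.mean().round(1),v.mean().round(1),u.min(),u.max(),v.min(),v.max())
fc,yaw=pickle.load(open("sp.pkl","rb"));N,ax,e1,y=spindle(fc,yaw)
print("pred nut",proj(C,[N,N+.009*ax,N+.052*ax]).round(1).tolist())
A=R.from_euler('xyz',st["eef_rot"],degrees=True).as_matrix()
print("pred mouth,tips",proj(C,[st["eef_pos"]+A@np.array(q) for q in((.086,0,-.0047),(.106,.0188,-.0047),(.106,-.0188,-.0047),(.066,.01575,-.0047),(.066,-.01575,-.0047))]).round(1).tolist())
pickle.dump((C,im,st),open("w4.pkl","wb"))
g=np.arange(-.035,.035,.00018);X,Y=np.meshgrid(g,-g)
W=N+.009*ax-X.reshape(-1,1)*y+Y.reshape(-1,1)*e1
q=proj(C,W).reshape(X.shape+(2,)).astype(np.float32);r=cv2.remap(im,q[...,0],q[...,1],cv2.INTER_CUBIC)
print(r.shape)
save("v4",np.hstack([r,cv2.resize(im[:300],(560,300))[:, 60:460] if 0 else cv2.resize(im,None,fx=.7,fy=.926)[:r.shape[0]]]))
```

```text
[ 0.5310974  -0.04487522  0.19645493] [169.84557591 -28.43467924  15.59083145] [-15.6 -29.  126.3   6.6  53.3  58.8]
dp [-0.0012  0.0012 -0.0001] norm units [-0.0024  0.0024 -0.0002] rv deg [0.02 0.05 0.03] units [0.0002 0.0005 0.0004] rows>= 0.0
nut_centre 0.58 161.1 106.6 128 187 75 137
spanner_31 0.95 14.5 363.9 0 39 326 389
spanner_31 0.93 285.4 181.8 215 356 31 364
pred nut [[157.5, 105.9], [152.1, 105.5], [118.1, 102.9]]
pred mouth,tips [[288.1, 81.3], [336.6, 26.3], [239.6, 26.3], [325.3, 132.1], [250.6, 132.1]]
(389, 389, 3)
```

View pics/v4.png

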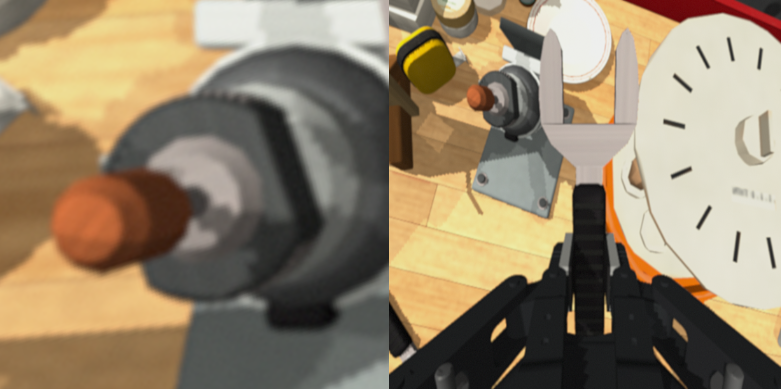

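The rectified nut face (5.56 px/mm) has its right flat edge running (250,95)→(297,235), so θ ≈ 19°, and its centre agrees with the model to about 0.5 mm. On the right is the held spanner, mouth at about (588,80). Next I'll measure the spanner's pose in the hand precisely.

Run:
```python
from h import *
C,im,st=pickle.load(open("w4.pkl","rb"))
A=R.from_euler('xyz',st["eef_rot"],degrees=True).as_matrix()
# rectify the tool plane z=-0.0047 (upper face), x .03...115, y +-.04 at 0.25 mm
xs=np.arange(.035,.115,.00025);ys=np.arange(-.04,.04,.00025)
X,Y=np.meshgrid(xs,ys,indexing='ij')
W=st["eef_pos"]+np.c_[X.ravel(),Y.ravel(),np.full(X.size,-.0047)]@A.T
q=proj(C,W).reshape(X.shape+(2,)).astype(np.float32);r=cv2.GaussianBlur(cv2.remap(im,q[...,0],q[...,1],cv2.INTER_CUBIC),(0,0),2)
lab=cv2.cvtColor(r,cv2.COLOR_RGB2HSV).astype(float);s=lab[...,1]  # steel: low saturation
for x in(.068,.072,.076,.08,.084,.088,.092,.096,.1):
    row=s[np.searchsorted(xs,x)]; g=np.gradient(row)
    i=np.argsort(-abs(g)); pk=[]
    for k in i:
        if all(abs(k-j)>12 for j in pk): pk.append(k)
        if len(pk)==4:break
    print(x,[(round(ys[k]*1e3,1),round(g[k],1)) for k in sorted(pk)])
for y in(-.008,-.004,0,.004,.008):
    col=s[:,np.searchsorted(ys,y)];g=np.gradient(col);k=np.argsort(-abs(g))[:1];print("closed end",y,xs[k],g[k])
save("rt",r)
```

```text
0.068 [(np.float64(-31.2), np.float64(3.5)), (np.float64(-11.2), np.float64(22.5)), (np.float64(11.0), np.float64(3.5)), (np.float64(14.3), np.float64(-37.0))]
0.072 [(np.float64(-31.2), np.float64(6.0)), (np.float64(-15.7), np.float64(-4.0)), (np.float64(-10.5), np.float64(18.5)), (np.float64(14.3), np.float64(-20.5))]
0.076 [(np.float64(-40.0), np.float64(3.0)), (np.float64(-31.5), np.float64(6.0)), (np.float64(-16.2), np.float64(23.5)), (np.float64(14.3), np.float64(-22.5))]
0.08 [(np.float64(-37.0), np.float64(-3.5)), (np.float64(-31.2), np.float64(7.5)), (np.float64(-16.2), np.float64(23.5)), (np.float64(14.3), np.float64(-24.0))]
0.084 [(np.float64(-30.2), np.float64(3.0)), (np.float64(-1.2), np.float64(9.5)), (np.float64(14.3), np.float64(-19.0)), (np.float64(29.0), np.float64(-16.0))]
0.088 [(np.float64(6.3), np.float64(15.5)), (np.float64(14.3), np.float64(-21.5)), (np.float64(27.0), np.float64(17.5)), (np.float64(30.8), np.float64(-15.5))]
0.092 [(np.float64(9.8), np.float64(19.0)), (np.float64(14.3), np.float64(-21.5)), (np.float64(26.3), np.float64(14.0)), (np.float64(33.0), np.float64(-12.5))]
0.096 [(np.float64(11.3), np.float64(21.0)), (np.float64(14.5), np.float64(-13.0)), (np.float64(25.3), np.float64(15.5)), (np.float64(36.5), np.float64(-11.5))]
0.1 [(np.float64(7.8), np.float64(5.5)), (np.float64(11.8), np.float64(21.0)), (np.float64(16.0), np.float64(-16.0)), (np.float64(24.0), np.float64(16.5))]
closed end -0.008 [0.08275] [-24.5]
closed end -0.004 [0.083] [-24.5]
closed end 0 [0.08425] [-20.5]
closed end 0.004 [0.08625] [-19.5]
closed end 0.008 [0.04575] [-17.]
```

Run:
```python
from h import *
fc,yaw=pickle.load(open("sp.pkl","rb"));N,ax,e1,y=spindle(fc,yaw);N=N-.0004*y
st=monitor.state();pc,Mc=nutpose(18,.08,-.085,.08) 
q=dict(st);q["eef_pos"]=st["eef_pos"]
for a in((.157,-.085,.08),(.1555,-.001,-.0007),(.0855,-.001,-.0007)):
    p,M=nutpose(19,*a,N=N);print(a,p.round(4));delta(p,M,q)
    q={"eef_pos":p,"eef_rot":R.from_matrix(M).as_euler('xyz',degrees=True)}
```

```text
(0.157, -0.085, 0.08) [ 0.4664 -0.0646  0.1609]
dp [-0.0646 -0.0204 -0.0346] norm units [-0.1291 -0.0408 -0.0691] rv deg [-0.5   0.01  0.84] units [-0.0056  0.0001  0.0093] rows>= 1.5
(0.1555, -0.001, -0.0007) [0.4911 0.0135 0.078 ]
dp [ 0.0247  0.0781 -0.0829] norm units [ 0.0495  0.1561 -0.1657] rv deg [-0. -0. -0.] units [-0. -0. -0.] rows>= 2.3
(0.0855, -0.001, -0.0007) [0.5502 0.0312 0.1111]
dp [0.0591 0.0177 0.0331] norm units [0.1181 0.0355 0.0662] rv deg [-0. -0. -0.] units [-0. -0. -0.] rows>= 1.4
```

Call:
{"name": "servo_tool", "arguments": {"moves": [[[-0.065,-0.02,-0.035,-0.003,0,0.005],[-0.065,-0.02,-0.035,-0.003,0,0.005],[0.016,0.052,-0.055,0,0,0],[0.016,0.052,-0.055,0,0,0],[0.017,0.052,-0.055,0,0,0]]]}}

```text
t: 9.55
eef_pos: [0.491, 0.0141, 0.0781]
eef_rot: [169.2, -28.4, 16.7]
contact_force: [0.4, -0.9, -1.5]
opening: 0.227
grasp_force: 89.4
```

Call:
{"name": "servo_tool", "arguments": {"moves": [[[0,0,0,0,0,0],[0,0,0,0,0,0],[0,0,0,0,0,0],[0,0,0,0,0,0],[0,0,0,0,0,0]]]}}

```text
t: 10.05
eef_pos: [0.4914, 0.0131, 0.0795]
eef_rot: [169.2, -28.4, 16.8]
contact_force: [0.6, 0.2, -2.6]
opening: 0.228
grasp_force: 89.5
```

```bash
cat > d.py <<'E'
from h import *
import sys
th,x,y_,z=map(float,sys.argv[1:5])
fc,yaw=pickle.load(open("sp.pkl","rb"));N,ax,e1,y=spindle(fc,yaw);N=N-.0004*y
st=monitor.state();p,M=nutpose(th,x,y_,z,N=N);delta(p,M,st)
A=R.from_euler('xyz',st["eef_rot"],degrees=True).as_matrix()
print("nut in tool",(A.T@(N-st["eef_pos"])).round(4),"F tool",(A.T@st["contact_force"]).round(1),"wt",np.round(A.T@st["wrist_torque"],2),"pos",st["eef_pos"].round(4))
d=A[:,0];print("theta",np.degrees(np.arctan2(d@y,d@e1)).round(2),"j",st["joint_pos"].round(0))
E
python3 d.py 19 .0855 -.001 -.0007
```

```text
dp [0.0588 0.0181 0.0316] norm units [0.1176 0.0362 0.0632] rv deg [ 0.06  0.16 -0.  ] units [ 0.0006  0.0018 -0.    ] rows>= 1.4
nut in tool [ 0.1546 -0.0016  0.0008] F tool [-0.7 -0.5  2.6] wt [ 0.11 -0.41 -0.01] pos [0.4914 0.0131 0.0795]
theta 19.02 j [ -8. -28. 137.   2.  40.  67.]
```

Slide on: 60% first, then check the forces.

Call:
{"name": "servo_tool", "arguments": {"moves": [[[0.02,0.006,0.011,0,0,0],[0.02,0.006,0.011,0,0,0],[0.02,0.006,0.011,0,0,0],[0.0,0.0,0,0,0,0],[0,0,0,0,0,0]]]}}

```text
t: 10.55
eef_pos: [0.5209, 0.0232, 0.0945]
eef_rot: [169.3, -28.2, 16.9]
contact_force: [0.0, 0.6, -2.6]
opening: 0.226
grasp_force: 89.5
```

```bash
python3 d.py 19 .0855 -.001 -.0007
```

```text
dp [0.0293 0.008  0.0166] norm units [0.0586 0.016  0.0332] rv deg [ 0.03 -0.02 -0.11] units [ 0.0004 -0.0002 -0.0013] rows>= 0.7
nut in tool [ 0.1201  0.     -0.0009] F tool [-1.1 -1.   2.2] wt [ 0.11 -0.46 -0.  ] pos [0.5209 0.0232 0.0945]
theta 19.12 j [ -6. -23. 133.   1.  41.  69.]
```

Call:
{"name": "servo_tool", "arguments": {"moves": [[[0.01,0.0027,0.0056,0,0,0],[0.01,0.0027,0.0056,0,0,0],[0.01,0.0027,0.0056,0,0,0],[0,0,0,0,0,0],[0,0,0,0,0,0]]]}}

```text
t: 11.05
eef_pos: [0.5357, 0.0271, 0.1029]
eef_rot: [169.3, -28.2, 16.8]
contact_force: [0.2, -0.8, -2.7]
opening: 0.23
grasp_force: 89.6
```

```bash
python3 d.py 19 .0855 -.001 -.0007
```

```text
dp [0.0146 0.0041 0.0083] norm units [0.0291 0.0083 0.0166] rv deg [ 0.03 -0.   -0.09] units [ 0.0004 -0.     -0.001 ] rows>= 0.3
nut in tool [ 0.1027 -0.0006 -0.0008] F tool [-1.3  0.4  2.5] wt [ 0.18 -0.46 -0.01] pos [0.5357 0.0271 0.1029]
theta 19.09 j [ -5. -21. 130.   0.  41.  71.]
```

Call:
{"name": "servo_tool", "arguments": {"moves": [[[0.01,0.0028,0.0056,0,0,0],[0.01,0.0028,0.0056,0,0,0],[0.008,0.0024,0.0048,0,0,0],[0,0,0,0,0,0],[0,0,0,0,0,0]]]}}

```text
t: 11.55
eef_pos: [0.5497, 0.0312, 0.1108]
eef_rot: [169.3, -28.2, 16.8]
contact_force: [0.5, -0.6, -2.3]
opening: 0.229
grasp_force: 89.5
```

```bash
python3 d.py 19 .0855 -.001 -.0007
python3 - <<'E'
from h import *
st=monitor.state();im=read_camera("wrist");im2=read_camera("scene");save("w5",np.hstack([cv2.resize(im[0:300,130:430],(400,400),interpolation=2),cv2.resize(im2[120:240,210:330],(400,400),interpolation=2)]))
E
```

```text
dp [0.0005 0.0001 0.0003] norm units [0.0011 0.0002 0.0006] rv deg [ 0.03  0.   -0.09] units [ 0.0003  0.0001 -0.001 ] rows>= 0.0
nut in tool [ 0.0861 -0.0008 -0.0007] F tool [-0.8  0.3  2.2] wt [ 0.19 -0.42  0.02] pos [0.5497 0.0312 0.1108]
theta 19.09 j [ -4. -19. 128.  -0.  41.  72.]
```

View pics/w5.png

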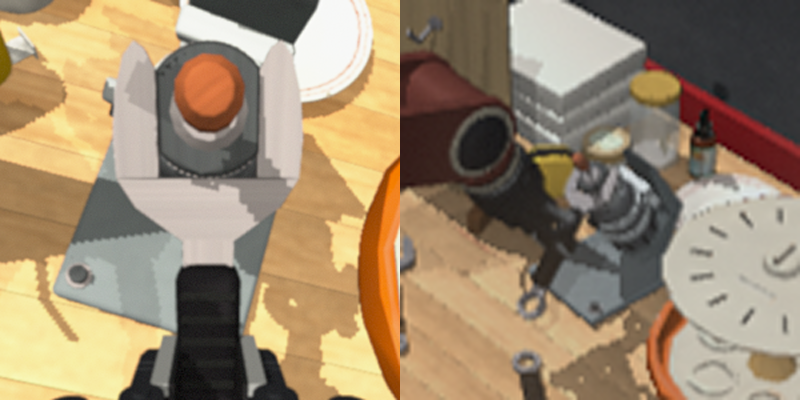

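The spanner is seated fully on the nut: flats inside the jaws, grinding point at left-panel (208,90). Computing the arc rows.

```bash
cat > arc.py <<'E'
from h import *
import sys
t0,step,n=float(sys.argv[1]),float(sys.argv[2]),int(sys.argv[3])
fc,yaw=pickle.load(open("sp.pkl","rb"));N,ax,e1,y=spindle(fc,yaw);N=N-.0004*y
P=[nutpose(t0-step*i,.0855,-.001,-.0007,N=N)[0] for i in range(n+1)]
rv=-step*ax/90
for i in range(n):print(i,((P[i+1]-P[i])/.5).round(4).tolist(),rv.round(4).tolist())
E
python3 arc.py 19 2.5 15
```

```text
0 [-0.0014, 0.0072, -0.0012] [0.0138, -0.0012, -0.0241]
1 [-0.0011, 0.0073, -0.001] [0.0138, -0.0012, -0.0241]
2 [-0.0009, 0.0074, -0.0009] [0.0138, -0.0012, -0.0241]
3 [-0.0006, 0.0074, -0.0007] [0.0138, -0.0012, -0.0241]
4 [-0.0003, 0.0074, -0.0005] [0.0138, -0.0012, -0.0241]
5 [-0.0, 0.0075, -0.0004] [0.0138, -0.0012, -0.0241]
6 [0.0003, 0.0075, -0.0002] [0.0138, -0.0012, -0.0241]
7 [0.0005, 0.0074, -0.0001] [0.0138, -0.0012, -0.0241]
8 [0.0008, 0.0074, 0.0001] [0.0138, -0.0012, -0.0241]
9 [0.0011, 0.0074, 0.0003] [0.0138, -0.0012, -0.0241]
10 [0.0014, 0.0073, 0.0004] [0.0138, -0.0012, -0.0241]
11 [0.0017, 0.0073, 0.0006] [0.0138, -0.0012, -0.0241]
12 [0.0019, 0.0072, 0.0007] [0.0138, -0.0012, -0.0241]
13 [0.0022, 0.0071, 0.0009] [0.0138, -0.0012, -0.0241]
14 [0.0025, 0.007, 0.0011] [0.0138, -0.0012, -0.0241]
```

Call:
{"name": "servo_tool", "arguments": {"moves": [[[-0.0014,0.0072,-0.0012,0.0138,-0.0012,-0.0241],[-0.0011,0.0073,-0.001,0.0138,-0.0012,-0.0241],[-0.0009,0.0074,-0.0009,0.0138,-0.0012,-0.0241],[-0.0006,0.0074,-0.0007,0.0138,-0.0012,-0.0241],[-0.0003,0.0074,-0.0005,0.0138,-0.0012,-0.0241]]]}}

```text
t: 12.15
eef_pos: [0.5475, 0.0491, 0.1088]
eef_rot: [176.2, -29.8, 2.5]
contact_force: [0.9, -0.7, -3.2]
opening: 0.228
grasp_force: 89.5
```

```bash
python3 d.py 6.5 .0855 -.001 -.0007
```

```text
dp [0.0005 0.0005 0.0002] norm units [0.001  0.001  0.0003] rv deg [0.06 0.05 0.02] units [0.0007 0.0006 0.0003] rows>= 0.0
nut in tool [ 0.0861 -0.0015 -0.0005] F tool [-0.9  0.5  3.3] wt [-0.29 -0.4  -0.12] pos [0.5475 0.0491 0.1088]
theta 6.51 j [ -2. -19. 128.  -3.  41.  88.]
```

Call:
{"name": "servo_tool", "arguments": {"moves": [[[0,0.0075,-0.0004,0.0138,-0.0012,-0.0241],[0.0003,0.0075,-0.0002,0.0138,-0.0012,-0.0241],[0.0005,0.0074,-0.0001,0.0138,-0.0012,-0.0241],[0.0008,0.0074,0.0001,0.0138,-0.0012,-0.0241],[0.0011,0.0074,0.0003,0.0138,-0.0012,-0.0241]]]}}

```text
t: 12.65
eef_pos: [0.549, 0.0677, 0.1087]
eef_rot: [-176.6, -29.9, -11.9]
contact_force: [1.1, -2.9, -2.3]
opening: 0.229
grasp_force: 89.4
```

```bash
python3 d.py -6 .0855 -.001 -.0007
```

```text
dp [0.0004 0.0005 0.0001] norm units [0.0008 0.001  0.0002] rv deg [0.08 0.06 0.04] units [0.0009 0.0006 0.0005] rows>= 0.0
nut in tool [ 0.0858 -0.0016 -0.0005] F tool [0.3 2.8 2.7] wt [-0.38 -0.24 -0.16] pos [0.549  0.0677 0.1087]
theta -6.0 j [  1. -18. 128.  -5.  41. 104.]
```

Call:
{"name": "servo_tool", "arguments": {"moves": [[[0.0014,0.0073,0.0004,0.0138,-0.0012,-0.0241],[0.0017,0.0073,0.0006,0.0138,-0.0012,-0.0241],[0.0019,0.0072,0.0007,0.0138,-0.0012,-0.0241],[0.0022,0.0071,0.0009,0.0138,-0.0012,-0.0241],[0,0,0,0,0,0]]]}}

```text
t: 13.15
eef_pos: [0.5527, 0.0822, 0.1101]
eef_rot: [-171.1, -28.8, -23.2]
contact_force: [2.1, -4.1, -3.4]
opening: 0.226
grasp_force: 89.5
```

```bash
python3 d.py -16 .0855 -.001 -.0007; python3 arc.py -16 1.5 15
```

```text
dp [0.0003 0.0004 0.0001] norm units [0.0006 0.0008 0.0001] rv deg [ 0.12  0.04 -0.02] units [ 0.0013  0.0004 -0.0003] rows>= 0.0
nut in tool [ 0.0856 -0.0014 -0.0005] F tool [1.4 3.6 4.2] wt [-0.56 -0.07  0.11] pos [0.5527 0.0822 0.1101]
theta -15.92 j [  3. -17. 127.  -6.  41. 117.]
0 [0.0014, 0.0042, 0.0006] [0.0083, -0.0007, -0.0144]
1 [0.0015, 0.0042, 0.0007] [0.0083, -0.0007, -0.0144]
2 [0.0016, 0.0041, 0.0007] [0.0083, -0.0007, -0.0144]
3 [0.0017, 0.0041, 0.0008] [0.0083, -0.0007, -0.0144]
4 [0.0018, 0.004, 0.0008] [0.0083, -0.0007, -0.0144]
5 [0.0019, 0.004, 0.0009] [0.0083, -0.0007, -0.0144]
6 [0.002, 0.0039, 0.0009] [0.0083, -0.0007, -0.0144]
7 [0.0021, 0.0038, 0.001] [0.0083, -0.0007, -0.0144]
8 [0.0022, 0.0038, 0.0011] [0.0083, -0.0007, -0.0144]
9 [0.0022, 0.0037, 0.0011] [0.0083, -0.0007, -0.0144]
10 [0.0023, 0.0036, 0.0012] [0.0083, -0.0007, -0.0144]
11 [0.0024, 0.0036, 0.0012] [0.0083, -0.0007, -0.0144]
12 [0.0025, 0.0035, 0.0013] [0.0083, -0.0007, -0.0144]
13 [0.0026, 0.0034, 0.0013] [0.0083, -0.0007, -0.0144]
14 [0.0026, 0.0034, 0.0013] [0.0083, -0.0007, -0.0144]
```

Call:
{"name": "servo_tool", "arguments": {"moves": [[[0.0014,0.0042,0.0006,0.0083,-0.0007,-0.0144],[0.0015,0.0042,0.0007,0.0083,-0.0007,-0.0144],[0.0016,0.0041,0.0007,0.0083,-0.0007,-0.0144],[0,0,0,0,0,0],[0,0,0,0,0,0]]]}}

```text
t: 13.65
eef_pos: [0.5549, 0.0882, 0.1111]
eef_rot: [-168.7, -28.0, -28.2]
contact_force: [2.4, -4.8, -1.7]
opening: 0.226
grasp_force: 89.4
```

```bash
python3 d.py -20.5 .0855 -.001 -.0007
```

```text
dp [0.0003 0.0006 0.0001] norm units [0.0007 0.0012 0.0001] rv deg [ 0.14  0.03 -0.07] units [ 0.0015  0.0004 -0.0007] rows>= 0.0
nut in tool [ 0.0856 -0.0015 -0.0005] F tool [3.1 3.8 2.9] wt [-0.66  0.16  0.06] pos [0.5549 0.0882 0.1111]
theta -20.38 j [  4. -17. 126.  -7.  41. 123.]
```

Call:
{"name": "servo_tool", "arguments": {"moves": [[[0.0017,0.0041,0.0008,0.0083,-0.0007,-0.0144],[0.0018,0.004,0.0008,0.0083,-0.0007,-0.0144],[0.0019,0.004,0.0009,0.0083,-0.0007,-0.0144],[0,0,0,0,0,0],[0,0,0,0,0,0]]]}}

```text
t: 14.15
eef_pos: [0.5577, 0.0942, 0.1124]
eef_rot: [-166.4, -27.0, -33.1]
contact_force: [3.5, -4.7, -1.5]
opening: 0.228
grasp_force: 89.4
```

```bash
python3 d.py -25 .0855 -.001 -.0007
```

```text
dp [ 0.0003  0.0006 -0.    ] norm units [ 0.0006  0.0011 -0.    ] rv deg [ 0.13  0.03 -0.07] units [ 0.0015  0.0003 -0.0007] rows>= 0.0
nut in tool [ 0.0855 -0.0014 -0.0005] F tool [4.2 2.9 3.2] wt [-0.66  0.28  0.09] pos [0.5577 0.0942 0.1124]
theta -24.88 j [  4. -16. 126.  -7.  41. 128.]
```

Call:
{"name": "servo_tool", "arguments": {"moves": [[[0.002,0.0039,0.0009,0.0083,-0.0007,-0.0144],[0.0021,0.0038,0.001,0.0083,-0.0007,-0.0144],[0,0,0,0,0,0],[0,0,0,0,0,0],[0,0,0,0,0,0]]]}}

```text
t: 14.65
eef_pos: [0.5597, 0.0981, 0.1134]
eef_rot: [-164.9, -26.3, -36.4]
contact_force: [2.9, -4.1, -1.9]
opening: 0.228
grasp_force: 89.5
```

```bash
python3 d.py -28 .0855 -.001 -.0007
```

```text
dp [0.0003 0.0006 0.    ] norm units [0.0006 0.0012 0.0001] rv deg [ 0.13  0.02 -0.08] units [ 0.0015  0.0002 -0.0009] rows>= 0.0
nut in tool [ 0.0854 -0.0015 -0.0005] F tool [3.5 2.5 3.3] wt [-0.68  0.37  0.02] pos [0.5597 0.0981 0.1134]
theta -27.87 j [  5. -16. 125.  -8.  41. 132.]
```

Call:
{"name": "servo_tool", "arguments": {"moves": [[[0.0022,0.0038,0.0011,0.0083,-0.0007,-0.0144],[0.0022,0.0037,0.0011,0.0083,-0.0007,-0.0144],[0,0,0,0,0,0],[0,0,0,0,0,0],[0,0,0,0,0,0]]]}}

```text
t: 15.15
eef_pos: [0.5614, 0.1015, 0.114]
eef_rot: [-163.7, -25.5, -39.5]
contact_force: [0.4, -6.2, -1.5]
opening: 0.228
grasp_force: 89.6
```

```bash
python3 d.py -31 .0855 -.001 -.0007
```

```text
dp [0.0008 0.001  0.0005] norm units [0.0016 0.0019 0.001 ] rv deg [ 0.23 -0.07 -0.14] units [ 0.0026 -0.0007 -0.0015] rows>= 0.0
nut in tool [ 0.0857 -0.002  -0.0007] F tool [3.1 5.2 1.8] wt [-0.93  0.38 -0.29] pos [0.5614 0.1015 0.114 ]
theta -30.76 j [  5. -15. 125.  -8.  41. 136.]
```

Call:
{"name": "servo_tool", "arguments": {"moves": [[[0.0015,0.0024,0.0008,0.0055,-0.0005,-0.0096],[0,0,0,0,0,0],[0,0,0,0,0,0],[0,0,0,0,0,0],[0,0,0,0,0,0]]]}}

```text
t: 15.65
eef_pos: [0.562, 0.1024, 0.1141]
eef_rot: [-163.3, -25.2, -40.5]
contact_force: [1.0, -6.5, -2.5]
opening: 0.227
grasp_force: 89.7
```

```bash
python3 d.py -32 .0855 -.001 -.0007
```

```text
dp [0.0011 0.0012 0.0008] norm units [0.0021 0.0024 0.0015] rv deg [ 0.29 -0.1  -0.17] units [ 0.0032 -0.0012 -0.0019] rows>= 0.0
nut in tool [ 0.0859 -0.0023 -0.0009] F tool [3.4 5.3 2.9] wt [-1.1   0.42 -0.45] pos [0.562  0.1024 0.1141]
theta -31.71 j [  6. -15. 125.  -8.  41. 137.]
```

Call:
{"name": "servo_tool", "arguments": {"moves": [[[0.0015,0.0023,0.0008,0.0055,-0.0005,-0.0096],[0,0,0,0,0,0],[0,0,0,0,0,0],[0,0,0,0,0,0],[0,0,0,0,0,0]]]}}

```text
t: 16.15
eef_pos: [0.5625, 0.1035, 0.1143]
eef_rot: [-162.9, -24.9, -41.5]
contact_force: [-0.5, -6.6, -1.6]
opening: 0.228
grasp_force: 89.8
```

```bash
python3 d.py -33 .0855 -.001 -.0007
python3 - <<'E'
from h import *
im=read_camera("wrist");st=monitor.state();C=cam("wrist",st);pickle.dump((C,im,st),open("w6.pkl","wb"));save("w6",im)
E
```

```text
dp [0.0013 0.0013 0.001 ] norm units [0.0026 0.0026 0.002 ] rv deg [ 0.33 -0.14 -0.2 ] units [ 0.0037 -0.0015 -0.0022] rows>= 0.0
nut in tool [ 0.086  -0.0025 -0.0009] F tool [2.9 5.9 1.5] wt [-1.14  0.37 -0.62] pos [0.5625 0.1035 0.1143]
theta -32.65 j [  6. -15. 124.  -8.  41. 138.]
```

```bash
cat > jaw.py <<'E'
from h import *
for f in("w6","w4"):
    C,im,st=pickle.load(open(f+".pkl","rb"))
    A=R.from_euler('xyz',st["eef_rot"],degrees=True).as_matrix()
    xs=np.arange(.0,.115,.00025);ys=np.arange(-.045,.045,.00025);X,Y=np.meshgrid(xs,ys,indexing='ij')
    W=st["eef_pos"]+np.c_[X.ravel(),Y.ravel(),np.full(X.size,-.0047)]@A.T
    q=proj(C,W).reshape(X.shape+(2,)).astype(np.float32);r=cv2.remap(im,q[...,0],q[...,1],cv2.INTER_CUBIC)
    save("r_"+f,r[::-1])
a=cv2.imread("pics/r_w4.png");b=cv2.imread("pics/r_w6.png");cv2.imwrite("pics/cmp.png",np.hstack([a,b]))
E
python3 jaw.py
```

```text
(no output)
```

View pics/cmp.png

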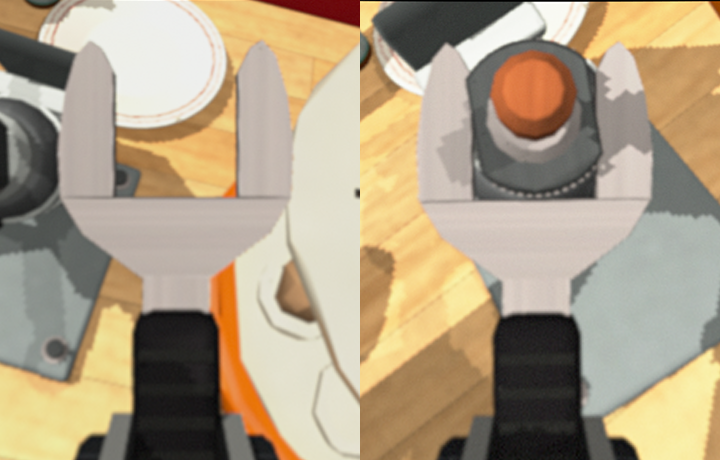

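The resisting torque at the nut rose from 0.25 N·m (friction) to 1.1 N·m, so it is solid. The wrist view still shows the jaws seated. Now unload the spanner slightly and check.

Call:
{"name": "servo_tool", "arguments": {"moves": [[[-0.0023,-0.0036,-0.0012,-0.0083,0.0007,0.0144],[-0.0023,-0.0037,-0.0011,-0.0083,0.0007,0.0144],[-0.0022,-0.0038,-0.0011,-0.0083,0.0007,0.0144],[0,0,0,0,0,0],[0,0,0,0,0,0]]]}}

```text
t: 16.7
eef_pos: [0.5592, 0.0993, 0.1128]
eef_rot: [-164.7, -26.0, -36.9]
contact_force: [-0.7, -0.5, -2.1]
opening: 0.224
grasp_force: 89.7
```

```bash
python3 d.py -28.5 .0855 -.001 -.0007; python3 d.py -28.5 .1655 -.001 -.0007
```

```text
dp [0.0012 0.     0.0008] norm units [0.0024 0.     0.0016] rv deg [ 0.06 -0.09 -0.05] units [ 0.0006 -0.001  -0.0005] rows>= 0.0
nut in tool [ 0.0867 -0.0017 -0.0009] F tool [-1.1  1.3  1.5] wt [-0.4  -0.37 -0.01] pos [0.5592 0.0993 0.1128]
theta -28.43 j [  5. -16. 125.  -8.  41. 133.]
dp [-0.0562  0.0433 -0.0343] norm units [-0.1123  0.0866 -0.0687] rv deg [ 0.06 -0.09 -0.05] units [ 0.0006 -0.001  -0.0005] rows>= 1.6
nut in tool [ 0.0867 -0.0017 -0.0009] F tool [-1.1  1.3  1.5] wt [-0.4  -0.37 -0.01] pos [0.5592 0.0993 0.1128]
theta -28.43 j [  5. -16. 125.  -8.  41. 133.]
```

Call:
{"name": "servo_tool", "arguments": {"moves": [[[-0.0144,0.0108,-0.0088,0,0,0],[-0.0144,0.0108,-0.0088,0,0,0],[-0.0144,0.0108,-0.0088,0,0,0],[-0.0144,0.0108,-0.0088,0,0,0],[-0.0144,0.0108,-0.0088,0,0,0]]]}}

```text
t: 17.2
eef_pos: [0.5227, 0.1269, 0.0904]
eef_rot: [-164.7, -26.1, -36.9]
contact_force: [0.2, -0.6, -2.9]
opening: 0.226
grasp_force: 89.6
```

```bash
python3 d.py -28.5 .1655 -.001 -.0007
python3 - <<'E'
from h import *
C1,im1,m,m2,m3=pickle.load(open("w1.pkl","rb"));C2,im2,r=pickle.load(open("w2.pkl","rb"));Cs=cam("scene")
# board upper corners / hook: scene crop px /2.2+(130,90)
f=lambda a,b:(130+a/2.2,90+b/2.2)
print("hook scene px",f(190,85))
sc=cv2.imread("pics/scene.png")[100:190,190:260];cv2.imwrite("pics/bs.png",np.hstack([cv2.resize(sc,(467,600),interpolation=2)]))
for C,mm in((C1,m3),(C2,r["tool_board"])):
    v,u=np.nonzero(mm[0]["pixels"]);print(u.min(),u.max(),v.min(),v.max())
E
```

```text
dp [-0.0197  0.0157 -0.012 ] norm units [-0.0393  0.0314 -0.024 ] rv deg [ 0.06 -0.07 -0.08] units [ 0.0007 -0.0007 -0.0009] rows>= 0.6
nut in tool [ 0.1376 -0.0015 -0.0009] F tool [-0.8  1.1  2.6] wt [-0.26 -0.41 -0.  ] pos [0.5227 0.1269 0.0904]
theta -28.4 j [  9. -18. 129. -11.  40. 140.]
hook scene px (216.36363636363637, 128.63636363636363)
407 559 177 352
427 559 91 276
```

View pics/bs.png

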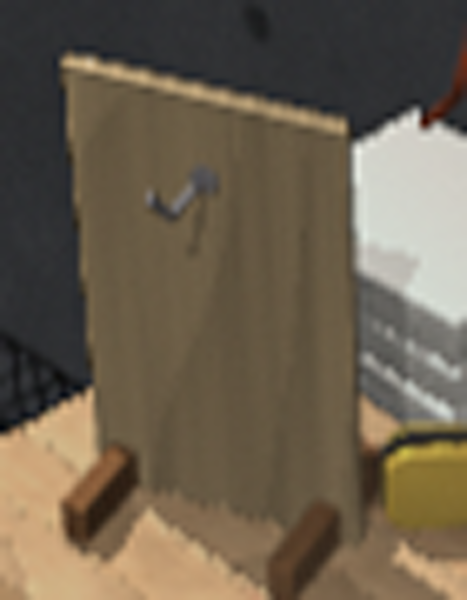

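Board crop (6.67x, offset (190,100)): front top corners at about (68,75) and (347,133), hook root (205,180), bend (172,213), tip (152,195). I've now viewed 11 pictures by my count, one over the limit, so the rest goes by numbers only. Fitting the board pose.

```bash
cat >> h.py <<'E'
from scipy.optimize import least_squares
def board(p,Q):
    a=p[2];Q=np.atleast_2d(Q).astype(float);return np.c_[p[0]+Q[:,0]*np.cos(a)-Q[:,1]*np.sin(a),p[1]+Q[:,0]*np.sin(a)+Q[:,1]*np.cos(a),Q[:,2]]
E
python3 - <<'E'
from h import *
Cs=cam("scene")
Q=np.array([(0,.09,.3),(0,-.09,.3),(0,0,.245),(-.042,0,.245),(-.061,0,.268),(0,-.09,0)])
uv=np.array([(68,75),(347,133),(205,182),(172,213),(152,195),(358,540)])/6.667+[190,100]
for idx in(range(6),range(5),(0,1,3,4)):
    idx=list(idx);s=least_squares(lambda p:(proj(Cs,board(p,Q[idx]))-uv[idx]).ravel(),[.6,.3,0]);print(s.x.round(4),np.degrees(s.x[2]).round(1));print(s.fun.reshape(-1,2).round(1).tolist())
p=s.x
# mask outlines in wrist views
for f in("w1","w2"):
    d=pickle.load(open(f+".pkl","rb"));C=d[0]
    print(f,proj(C,board(p,[(0,.09,.3),(0,-.09,.3),(0,.09,0),(0,-.09,0),(-.061,0,.268)])).round(0).tolist())
E
```

```text
[0.6077 0.295  0.407 ] 23.3
[[-1.3, -1.8], [0.1, -0.5], [0.2, -0.5], [0.2, 0.5], [0.5, 0.7], [0.4, 1.3]]
[0.6068 0.293  0.3832] 22.0
[[-0.9, -1.8], [0.0, 0.1], [0.4, -0.2], [0.1, 0.8], [0.3, 0.9]]
[0.6073 0.293  0.3803] 21.8
[[-0.7, -1.9], [0.1, 0.1], [0.2, 0.7], [0.4, 0.9]]
w1 [[861.0, 337.0], [594.0, 500.0], [515.0, 202.0], [420.0, 281.0], [624.0, 338.0]]
w2 [[972.0, 133.0], [669.0, 351.0], [541.0, 121.0], [439.0, 210.0], [698.0, 165.0]]
```

```bash
cat >> h.py <<'E'
def fk(q,L):
    q=np.radians(q);H,L1,L2,e,d,Lt,e5=L
    def T(M=np.eye(3),t=(0,0,0)):
        X=np.eye(4);X[:3,:3]=M;X[:3,3]=t;return X
    rz=lambda a:T(R.from_euler('z',a).as_matrix());ry=lambda a:T(R.from_euler('y',a).as_matrix())
    return rz(q[0])@T(t=(0,d,H))@ry(q[1])@T(t=(0,0,L1))@ry(q[2])@T(t=(e,0,L2))@rz(q[3])@ry(q[4])@T(t=(e5,0,0))@rz(-q[5])@T(t=(0,0,Lt))@rz(np.pi/2)
E
python3 - <<'E'
from h import *
st=monitor.state();C,im,s4=pickle.load(open("w4.pkl","rb"));C,im,s6=pickle.load(open("w6.pkl","rb"))
S=[([58.9010,3.0594,92.4932,0,84.5697,-6.8194],[.25667,.56917,.23003],None),([2.4613,-31.549,114.4487,-.0646,96.9841,-62.918],[.39098,.09076,.3023],None),([-46.2,-6.5,103.7,0,82.7,-11.6],[.43088,-.34188,.21037],None)]
S+=[(s["joint_pos"],s["eef_pos"],s["eef_rot"]) for s in(s4,s6,st)]
f=lambda L:np.concatenate([fk(q,L)[:3,3]-p for q,p,_ in S])
b=None
s=least_squares(f,[.3,.4,.4,0,.07,.2,0]);print(s.x.round(4),(s.fun*1e3).round(1))
for q,p,r in S[3:]:
    A=R.from_euler('xyz',r,degrees=True);print(np.degrees((R.from_matrix(fk(q,s.x)[:3,:3]).inv()*A).magnitude()).round(2))
pickle.dump(s.x,open("L.pkl","wb"))
E
```

```text
[ 0.2387  0.4264  0.6098  0.0961  0.0742  0.2799 -0.    ] [-0.1 -0.1 -0.1 -0.   0.  -0.1  0.  -0.2  0.3  0.1  0.1 -0.  -0.  -0.
 -0.  -0.  -0.   0. ]
117.56
83.79
80.97
```

```bash
sed -i 's/@rz(-q\[5\])@T(t=(0,0,Lt))@rz(np.pi\/2)/@rz(q[5])@T(t=(0,0,Lt))@rz(np.pi\/2)/' h.py
cat >> h.py <<'E'
LO=np.array([-172.5,-57.9,3.2,-58.7,5.1,-179.6]);HI=np.array([172.5,126.9,148,238.7,150.1,179.6])
def ik(p,M,q0,L=None):
    L=pickle.load(open("L.pkl","rb"));best=None
    def f(q):
        T=fk(q,L);return np.r_[(T[:3,3]-p)*10,R.from_matrix(T[:3,:3].T@M).as_rotvec()]
    s=least_squares(f,np.clip(q0,LO+.01,HI-.01),bounds=(LO,HI),x_scale=20.);return s.x,np.abs(s.fun).max()
def hang(bp,tau,dist,hgt,eye=(-.0745,0,-.0007),lat=0.):
    a=bp[2];i=np.array([np.cos(a),np.sin(a),0]);u=np.array([0,0,1.]);t=np.radians(tau)
    z=np.cos(t)*i-np.sin(t)*u;x=-np.sin(t)*i-np.cos(t)*u;M=np.c_[x,np.cross(z,x),z]
    return board(bp,(-dist,lat,hgt))[0]-M@np.array(eye),M
E
python3 - <<'E'
from h import *
st=monitor.state();L=pickle.load(open("L.pkl","rb"))
print(np.degrees((R.from_matrix(fk(st["joint_pos"],L)[:3,:3]).inv()*R.from_euler('xyz',st["eef_rot"],degrees=True)).magnitude()))
bp=[.607,.2935,np.radians(22)]
for tau in(25,35,40,45,50):
  for d,h in((.075,.272),(.04,.245)):
    p,M=hang(bp,tau,d,h)
    for q0 in([25,0,110,0,20,-80],[25,0,110,180,20,100]):
        q,e=ik(p,M,q0);print(tau,d,p.round(3),q.round(0),e.round(4))
E
```

```text
4.397501458863657e-14
25 0.075 [0.509 0.254 0.204] [  17.  -36.  142.   28.   10. -120.] 0.0
25 0.075 [0.509 0.254 0.204] [ 21. -33. 144. 239.   5.  31.] 0.1186
25 0.04 [0.541 0.267 0.177] [  17.  -25.  138.   70.    5. -162.] 0.0035
25 0.04 [0.541 0.267 0.177] [ 17. -25. 139.  88.   5. 180.] 0.0167
35 0.075 [0.498 0.25  0.211] [  17.  -38.  138.   10.   25. -102.] 0.0
35 0.075 [0.498 0.25  0.211] [ 21. -36. 145. 239.   5.  30.] 0.3087
35 0.04 [0.531 0.263 0.184] [  17.  -28.  135.   12.   18. -104.] 0.0
35 0.04 [0.531 0.263 0.184] [ 21. -25. 140. 239.   5.  31.] 0.2278
40 0.075 [0.494 0.248 0.214] [ 17. -37. 136.   7.  32. -99.] 0.0
40 0.075 [0.494 0.248 0.214] [ 21. -37. 146. 239.   5.  30.] 0.4046
40 0.04 [0.526 0.261 0.187] [  17.  -28.  133.    8.   26. -100.] 0.0
40 0.04 [0.526 0.261 0.187] [ 21. -26. 140. 239.   5.  30.] 0.3223
45 0.075 [0.489 0.246 0.219] [ 17. -36. 133.   6.  39. -98.] 0.0
45 0.075 [0.489 0.246 0.219] [ 21. -38. 147. 239.   5.  30.] 0.5008
45 0.04 [0.522 0.259 0.192] [ 18. -27. 130.   6.  33. -98.] 0.0
45 0.04 [0.522 0.259 0.192] [ 21. -27. 141. 239.   5.  30.] 0.4174
50 0.075 [0.485 0.244 0.224] [ 17. -35. 130.   4.  45. -97.] 0.0
50 0.075 [0.485 0.244 0.224] [ 21. -39. 147. 239.   5.  30.] 0.5973
50 0.04 [0.517 0.257 0.197] [ 18. -26. 127.   4.  39. -97.] 0.0
50 0.04 [0.517 0.257 0.197] [ 21. -29. 142. 239.   5.  30.] 0.513
```

Run:
```python
from h import *
st=monitor.state();bp=[.607,.2935,np.radians(22)]
p,M=hang(bp,40,.14,.30);print("P0",p.round(4))
A=R.from_euler('xyz',st["eef_rot"],degrees=True);Mf=R.from_matrix(M)
c=[(np.degrees((Mf*R.from_euler('z',f,degrees=True)*A.inv()).magnitude()),f) for f in range(0,360,2)];print(min(c));phi=min(c)[1]
MA=Mf*R.from_euler('z',phi,degrees=True)
# stage 1: straight up/back
p1=np.array([.45,.19,.25])
delta(p1,MA.as_matrix(),st);q,e=ik(p1,MA.as_matrix(),st["joint_pos"]);print("A",q.round(0),e)
print("p1->P0",(p-p1).round(4),((p-p1)/.5).round(4), "z",M[:,2].round(4))
for k in range(1,9):
    f=k/8;Mk=(Mf*R.from_euler('z',phi*(1-f),degrees=True)).as_matrix();q,e=ik(p1+(p-p1)*f,Mk,q);print(q.round(0),round(e,4))
```

```text
P0 [0.4333 0.2233 0.2425]
(np.float64(26.150642883432813), 230)
dp [-0.0727  0.0631  0.1596] norm units [-0.1454  0.1262  0.3191] rv deg [ 16.71 -17.5    9.93] units [ 0.1856 -0.1944  0.1103] rows>= 3.7
A [  8. -56. 141.  15.  46. 120.] 1.3209017871381018e-10
p1->P0 [-0.0167  0.0333 -0.0075] [-0.0334  0.0666 -0.015 ] z [ 0.7103  0.287  -0.6428]
[  9. -56. 141.  14.  46.  93.] 0.0
[ 10. -56. 141.  13.  46.  65.] 0.0
[ 11. -56. 142.  12.  45.  38.] 0.0
[ 12. -56. 142.  11.  45.  10.] 0.0
[ 13. -55. 142.  10.  45. -17.] 0.0
[ 14. -55. 142.   9.  44. -44.] 0.0
[ 15. -55. 142.   8.  44. -72.] 0.0
[ 16. -55. 142.   7.  44. -99.] 0.0
```

Call:
{"name": "servo_tool", "arguments": {"moves": [[[-0.0287,0.0216,-0.0175,0,0,0],[-0.0287,0.0216,-0.0175,0,0,0],[-0.0076,0.0188,0.0648,0.0371,-0.0389,0.0221],[-0.0076,0.0188,0.0648,0.0371,-0.0389,0.0221],[-0.0076,0.0188,0.0648,0.0371,-0.0389,0.0221]]]}}

```text
t: 17.7
eef_pos: [0.4825, 0.1771, 0.171]
eef_rot: [-148.4, -28.3, -38.3]
contact_force: [0.4, -0.2, -1.3]
opening: 0.229
grasp_force: 89.7
```

Call:
{"name": "servo_tool", "arguments": {"moves": [[[-0.0076,0.0188,0.0648,0.0371,-0.0389,0.0221],[-0.0076,0.0188,0.0648,0.0371,-0.0389,0.0221],[0,0,0,0,0,0],[0,0,0,0,0,0],[0,0,0,0,0,0]]]}}

```text
t: 18.2
eef_pos: [0.4752, 0.1947, 0.2328]
eef_rot: [-137.9, -29.4, -39.5]
contact_force: [0.4, 0.5, -3.4]
opening: 0.229
grasp_force: 89.8
```

Call:
{"name": "servo_tool", "arguments": {"moves": [[[-0.0009,0.0026,-0.0005,-0.0605,-0.0244,0.0548],[-0.0009,0.0026,-0.0005,-0.0605,-0.0244,0.0548],[-0.0009,0.0026,-0.0005,-0.0605,-0.0244,0.0548],[-0.0009,0.0026,-0.0005,-0.0605,-0.0244,0.0548],[-0.0009,0.0026,-0.0005,-0.0605,-0.0244,0.0548]]]}}

```text
t: 18.7
eef_pos: [0.4731, 0.2013, 0.2311]
eef_rot: [-166.9, -48.4, 4.7]
contact_force: [0.2, 0.6, -2.8]
opening: 0.227
grasp_force: 89.7
```

Call:
{"name": "servo_tool", "arguments": {"moves": [[[-0.0009,0.0026,-0.0005,-0.0605,-0.0244,0.0548],[-0.0009,0.0026,-0.0005,-0.0605,-0.0244,0.0548],[-0.0009,0.0026,-0.0005,-0.0605,-0.0244,0.0548],[-0.0009,0.0026,-0.0005,-0.0605,-0.0244,0.0548],[-0.0009,0.0026,-0.0005,-0.0605,-0.0244,0.0548]]]}}

```text
t: 19.2
eef_pos: [0.4708, 0.2078, 0.2299]
eef_rot: [151.9, -42.8, 60.2]
contact_force: [0.1, -0.3, -3.5]
opening: 0.23
grasp_force: 89.7
```

Call:
{"name": "servo_tool", "arguments": {"moves": [[[-0.0009,0.0026,-0.0005,-0.0605,-0.0244,0.0548],[-0.0009,0.0026,-0.0005,-0.0605,-0.0244,0.0548],[-0.0009,0.0026,-0.0005,-0.0605,-0.0244,0.0548],[-0.0009,0.0026,-0.0005,-0.0605,-0.0244,0.0548],[-0.0009,0.0026,-0.0005,-0.0605,-0.0244,0.0548]]]}}

```text
t: 19.7
eef_pos: [0.4686, 0.2143, 0.2286]
eef_rot: [133.1, -18.6, 95.5]
contact_force: [-0.1, 0.6, -2.8]
opening: 0.226
grasp_force: 89.7
```

Run:
```python
from h import *
st=monitor.state();bp=[.607,.2935,np.radians(22)]
p,M=hang(bp,40,.11,.285);Mk=(R.from_matrix(M)*R.from_euler('z',115,degrees=True)).as_matrix()
delta(p,Mk,st);print(st["joint_pos"].round(0),st["contact_force"].round(1))
```

```text
dp [-0.0075  0.0203 -0.0011] norm units [-0.015   0.0405 -0.0023] rv deg [ 0.35 -0.27 -0.24] units [ 0.0039 -0.003  -0.0027] rows>= 0.4
[ 12. -47. 139.  12.  39.   9.] [-0.1  0.6 -2.8]
```

Call:
{"name": "servo_tool", "arguments": {"moves": [[[-0.0009,0.0026,-0.0005,-0.0605,-0.0244,0.0548],[-0.0009,0.0026,-0.0005,-0.0605,-0.0244,0.0548],[-0.0009,0.0026,-0.0005,-0.0605,-0.0244,0.0548],[-0.0009,0.0026,-0.0005,-0.0605,-0.0244,0.0548],[-0.0009,0.0026,-0.0005,-0.0605,-0.0244,0.0548]]]}}

```text
t: 20.2
eef_pos: [0.4664, 0.2208, 0.2274]
eef_rot: [131.2, 10.4, 121.0]
contact_force: [0.5, 0.3, -3.2]
opening: 0.228
grasp_force: 89.7
```

Call:
{"name": "servo_tool", "arguments": {"moves": [[[-0.0009,0.0026,-0.0005,-0.0605,-0.0244,0.0548],[-0.0009,0.0026,-0.0005,-0.0605,-0.0244,0.0548],[-0.0009,0.0026,-0.0005,-0.0605,-0.0244,0.0548],[-0.0009,0.0026,-0.0005,-0.0605,-0.0244,0.0548],[-0.0009,0.0026,-0.0005,-0.0605,-0.0244,0.0548]]]}}

```text
t: 20.7
eef_pos: [0.4641, 0.2273, 0.2261]
eef_rot: [144.2, 36.9, 151.7]
contact_force: [-0.4, 0.1, -3.3]
opening: 0.227
grasp_force: 89.7
```

Call:
{"name": "servo_tool", "arguments": {"moves": [[[-0.0009,0.0026,-0.0005,-0.0605,-0.0244,0.0548],[-0.0009,0.0026,-0.0005,-0.0605,-0.0244,0.0548],[-0.0009,0.0026,-0.0005,-0.0605,-0.0244,0.0548],[-0.0009,0.0026,-0.0005,-0.0605,-0.0244,0.0548],[-0.0009,0.0026,-0.0005,-0.0605,-0.0244,0.0548]]]}}

```text
t: 21.2
eef_pos: [0.4618, 0.2338, 0.2249]
eef_rot: [-179.5, 49.6, -157.4]
contact_force: [0.2, 0.1, -2.5]
opening: 0.227
grasp_force: 89.7
```

Run:
```python
from h import *
st=monitor.state();im=np.mean([read_camera("wrist") for _ in range(3)],0).astype(np.uint8);C=cam("wrist",st);save("w7",im)
bp=[.607,.2935,np.radians(22)]
p,M=hang(bp,40,.11,.285);delta(p,M,st);print(st["eef_pos"],st["joint_pos"].round(0))
mb=finder.masks_of("wrist","tool_board");mh=finder.masks_of("wrist","hook");ms=finder.masks_of("wrist","spanner_31")
for n,mm in(("b",mb),("h",mh),("s",ms)):
    for x in mm:
        v,u=np.nonzero(x["pixels"]);print(n,x["confidence"],u.mean().round(),v.mean().round(),u.min(),u.max(),v.min(),v.max(),len(u))
print("pred corners",proj(C,board(bp,[(0,.09,.3),(0,-.09,.3),(0,.09,0),(0,-.09,0)])).round(0).tolist())
print("pred hook root,bend,tip",proj(C,board(bp,[(0,0,.245),(-.042,0,.245),(-.061,0,.268)])).round(0).tolist())
pickle.dump((C,im,st,mb,ms),open("w7.pkl","wb"))
if mb:
    m=mb[0]["pixels"]
    for v in range(20,420,40):
        u=np.nonzero(m[v])[0]
        if len(u):print(v,u.min(),u.max(),len(u))
```

```text
dp [-0.0007  0.0008  0.0026] norm units [-0.0015  0.0015  0.0052] rv deg [ 0.44 -0.26 -0.18] units [ 0.0049 -0.0029 -0.0021] rows>= 0.1
[0.46183789 0.23378086 0.22489152] [  16.  -46.  139.    7.   38. -100.]
b 0.94 303.0 218.0 203 395 82 393 16843
b 0.4 18.0 201.0 0 41 179 225 1450
h 0.84 302.0 217.0 204 395 83 393 16098
s 0.95 286.0 181.0 214 357 30 364 18846
s 0.82 294.0 19.0 261 346 0 51 1535
pred corners [[390.0, 399.0], [180.0, 398.0], [359.0, 119.0], [214.0, 118.0]]
pred hook root,bend,tip [[286.0, 330.0], [286.0, 327.0], [286.0, 360.0]]
100 356 370 15
140 349 365 17
180 215 371 116
220 212 377 118
260 207 382 102
300 204 375 33
340 255 317 21
380 379 385 7
```

Run:
```python
from h import *
C,im,st,mb,ms=pickle.load(open("w7.pkl","rb"))
g=cv2.GaussianBlur(cv2.cvtColor(im,cv2.COLOR_RGB2LAB),(0,0),1).astype(float)
def edges(v,lo,hi):
    d=np.abs(np.gradient(g[v,lo:hi],axis=0)).sum(1);pk=[]
    for k in np.argsort(-d):
        if all(abs(k-j)>4 for j in pk):pk.append(k)
        if len(pk)==4:break
    return sorted((int(k+lo),int(d[k])) for k in pk)
for v in range(130,300,20):print(v,"L",edges(v,170,240),"R",edges(v,335,410))
```

```text
130 L [(170, 15), (209, 9), (216, 16), (223, 10)] R [(354, 22), (360, 6), (365, 32), (405, 4)]
150 L [(175, 17), (185, 10), (218, 21), (228, 14)] R [(335, 7), (343, 7), (367, 24), (394, 32)]
170 L [(175, 19), (180, 20), (207, 18), (215, 49)] R [(338, 2), (350, 1), (370, 27), (377, 2)]
190 L [(178, 12), (195, 22), (209, 13), (214, 20)] R [(341, 2), (352, 2), (367, 1), (373, 28)]
210 L [(185, 37), (202, 36), (211, 10), (233, 3)] R [(341, 2), (352, 1), (370, 1), (375, 29)]
230 L [(182, 37), (204, 42), (210, 9), (231, 3)] R [(342, 1), (354, 1), (377, 28), (382, 1)]
250 L [(174, 12), (179, 23), (208, 27), (231, 3)] R [(338, 1), (356, 1), (362, 1), (380, 26)]
270 L [(206, 27), (223, 2), (228, 3), (234, 39)] R [(338, 44), (377, 1), (382, 29), (397, 2)]
290 L [(204, 28), (221, 9), (226, 26), (232, 1)] R [(345, 29), (350, 9), (373, 1), (384, 27)]
```

Run:
```python
from h import *
C=pickle.load(open("w7.pkl","rb"))[0];Cs=cam("scene")
Q=np.array([(0,.09,.3),(0,-.09,.3),(0,0,.245),(-.042,0,.245),(-.061,0,.268),(0,-.09,0)])
uv=np.array([(68,75),(347,133),(205,182),(172,213),(152,195),(358,540)])/6.667+[190,100]
Lp=np.array([(214,190),(210,230),(208,250),(206,270),(204,290)],float);Rp=np.array([(373,190),(375,210),(377.5,230),(380,250),(382,270),(384,290)],float)
def ln(p,y,pts):
    a=proj(C,board(p,[(0,y,h) for h in np.linspace(.02,.3,30)]));return np.interp(pts[:,1],a[:,1],a[:,0])-pts[:,0]
def f(p,ws=1,ww=1):return np.r_[ws*(proj(Cs,board(p,Q))-uv).ravel(),ww*ln(p,-.09,Lp),ww*ln(p,.09,Rp)]
for ws,ww in((1,0),(1,1),(.2,1),(.02,1)):
    s=least_squares(f,[.6,.3,.4],args=(ws,ww));r=f(s.x);print(ws,ww,s.x.round(4),np.degrees(s.x[2]).round(1),"scene",r[:12].round(1).tolist(),"w",r[12:].round(1).tolist())
    print("hook",board(s.x,(-.026,0,.238)).round(4))
```

```text
1 0 [0.6077 0.295  0.407 ] 23.3 scene [-1.3, -1.8, 0.1, -0.5, 0.2, -0.5, 0.2, 0.5, 0.5, 0.7, 0.4, 1.3] w [-6.9, -7.7, -8.1, -8.4, -8.8, -4.4, -4.1, -4.4, -4.7, -4.4, -4.2]
hook [[0.5838 0.2848 0.238 ]]
1 1 [0.6108 0.3022 0.4474] 25.6 scene [-2.3, -2.4, -0.2, -2.0, -0.4, -1.6, 0.0, -0.5, 0.5, -0.3, 0.1, -0.4] w [0.1, -0.2, -0.4, -0.5, -0.7, -0.2, 0.2, 0.0, -0.1, 0.2, 0.6]
hook [[0.5873 0.2909 0.238 ]]
0.2 1 [0.6115 0.3027 0.4448] 25.5 scene [-2.2, -2.5, -0.2, -2.1, -0.3, -1.7, 0.1, -0.6, 0.6, -0.4, 0.1, -0.5] w [0.5, 0.1, -0.0, -0.2, -0.3, -0.3, 0.1, -0.1, -0.2, 0.1, 0.4]
hook [[0.5881 0.2915 0.238 ]]
0.02 1 [0.6116 0.3027 0.4452] 25.5 scene [-2.2, -2.5, -0.2, -2.1, -0.3, -1.7, 0.1, -0.6, 0.6, -0.4, 0.1, -0.5] w [0.5, 0.1, -0.0, -0.2, -0.3, -0.3, 0.1, -0.1, -0.2, 0.1, 0.4]
hook [[0.5881 0.2915 0.238 ]]
```

Run:
```python
from h import *
st=monitor.state();M=R.from_euler('xyz',st["eef_rot"],degrees=True).as_matrix()
C=cam("wrist",st);T0=C[2].copy();bp=[.611,.3025,np.radians(25.5)]
for d in((.03,-.063,.08),(.03,-.063,.06),(.05,-.054,.07)):
    q,e=ik(st["eef_pos"]+d,M,st["joint_pos"]);T=T0.copy();T[:3,3]+=d
    print(d,q.round(0),round(e,4),proj((C[0],C[1],T),board(bp,[(0,0,.245),(-.042,0,.245),(-.061,0,.268)])).round(0).tolist())
```

```text
(0.03, -0.063, 0.08) [   3.  -48.  133.   19.   49. -115.] 0.0 [[361.0, 245.0], [368.0, 232.0], [374.0, 250.0]]
(0.03, -0.063, 0.06) [   3.  -48.  134.   20.   47. -116.] 0.0 [[362.0, 264.0], [370.0, 253.0], [377.0, 274.0]]
(0.05, -0.054, 0.07) [   5.  -43.  131.   19.   45. -115.] 0.0 [[365.0, 248.0], [374.0, 234.0], [382.0, 254.0]]
```

Call:
{"name": "servo_tool", "arguments": {"moves": [[[0.02,-0.042,0.053,0,0,0],[0.02,-0.042,0.053,0,0,0],[0.02,-0.042,0.054,0,0,0],[0,0,0,0,0,0],[0,0,0,0,0,0]]]}}

```text
t: 22.0
eef_pos: [0.4926, 0.1702, 0.3083]
eef_rot: [-179.9, 49.9, -158.1]
contact_force: [-0.3, -0.4, -4.0]
opening: 0.23
grasp_force: 90.0
```

Run:
```python
from h import *
st=monitor.state();im=np.mean([read_camera("wrist") for _ in range(4)],0).astype(np.uint8);C=cam("wrist",st);save("w8",im)
pickle.dump((C,im,st),open("w8.pkl","wb"))
bp=[.611,.3025,np.radians(25.5)]
print(st["eef_pos"],proj(C,board(bp,[(0,0,.245),(-.042,0,.245),(-.061,0,.268)])).round(1).tolist())
print("corners",proj(C,board(bp,[(0,.09,.3),(0,-.09,.3),(0,.09,0),(0,-.09,0)])).round(0).tolist())
hsv=cv2.cvtColor(im,cv2.COLOR_RGB2HSV)
w=hsv[215:275:2,340:400:2]
print("S");[print("".join("%4d"%x for x in r)) for r in w[...,1]]
```

```text
[0.49261844 0.17016162 0.3083036 ] [[361.3, 243.7], [368.3, 229.9], [375.2, 248.1]]
corners [[462.0, 297.0], [274.0, 299.0], [412.0, 66.0], [277.0, 73.0]]
S
 114 116 115 113 113 115 114 115 114 114 114 113 116 116 115 115 116 116 117 116 115 115 115 114 114 116 117 115 115 117
 114 114 115 115 115 115 116 114 116 113 114 114 115 115 115 115 116 115 116 116 116 116 117 116 114 114 117 116 116 116
 115 114 113 114 115 114 115 114 116 115 114 113 113 115 114 114 116 115 115 115 116 115 115 114 114 114 116 114 114 116
 114 116 114 115 115 114 114 115 117 114 116 113 113 114 113 114 116 114 115 115 115 115 115 116 114 114 115 116 115 117
 114 115 114 114 116 116 114 115 114 116 114 114 113 115 114 114 113 115 115 115 115 115 114 116 114 114 114 116 116 116
 114 116 113 115 115 114 115 116 115 116 115 115 115 115 113 114 111 113 116 115 115 115 115 115 114 114 114 115 115 118
 114 114 116 113 115 114 114 115 116 114 115 114 113 113 114 110 101 105 112 115 115 113 115 116 116 115 113 114 116 116
 116 115 115 114 115 115 116 117 114 115 115 113 115 116 111  86  75  92 104 115 115 115 114 115
[... 1986 characters left out ...]
117 116 115 118 116 117 113 114 115 115 114 115 114 115 116 118 116 116 115 116 114 114 113 114
 112 114 114 113 115 114 117 115 115 116 115 114 114 113 113 114 114 115 115 115 117 115 115 115 114 114 114 114 115 114
 114 114 114 115 113 115 117 115 115 116 117 114 112 113 115 112 114 114 115 114 115 116 114 115 115 116 114 115 114 114
 113 116 114 116 117 115 116 114 114 116 115 115 113 115 115 113 113 115 114 116 117 117 117 115 114 115 114 113 113 112
 115 114 114 116 115 115 116 115 115 115 115 116 113 113 115 113 114 114 114 116 116 116 115 115 114 116 114 113 113 114
 112 115 115 115 115 116 115 115 116 116 115 114 114 114 117 113 114 114 114 115 116 117 117 115 115 115 116 113 113 114
```

The hook shows clearly in the saturation map: root plate at about (362,244), bend (371,233.5), tip (381,250). Refitting with these.

Run:
```python
from h import *
C=pickle.load(open("w7.pkl","rb"))[0];C8,im8,_=pickle.load(open("w8.pkl","rb"));Cs=cam("scene")
Q=np.array([(0,.09,.3),(0,-.09,.3),(0,0,.245),(-.042,0,.245),(-.061,0,.268),(0,-.09,0)])
uv=np.array([(68,75),(347,133),(205,182),(172,213),(152,195),(358,540)])/6.667+[190,100]
Lp=np.array([(214,190),(210,230),(208,250),(206,270),(204,290)],float);Rp=np.array([(373,190),(375,210),(377.5,230),(380,250),(382,270),(384,290)],float)
g=cv2.GaussianBlur(cv2.cvtColor(im8,cv2.COLOR_RGB2LAB),(0,0),1).astype(float)
def ed(v,lo,hi):
    d=np.abs(np.gradient(g[v,lo:hi],axis=0)).sum(1);k=int(d.argmax());return (lo+k,int(d[k]))
R8=[(ed(v,425,480)) for v in(170,190,210,230,250,270,285)];print(R8)
H=np.array([(362,244),(371,233.5),(381,250)])
def ln(C,p,y,pts):
    a=proj(C,board(p,[(0,y,h) for h in np.linspace(.02,.3,30)]));return np.interp(pts[:,1],a[:,1],a[:,0])-pts[:,0]
R8p=np.array([(a[0],v) for a,v in zip(R8,(170,190,210,230,250,270,285))],float)
def f(p,ws,ww,wh):return np.r_[ws*(proj(Cs,board(p,Q))-uv).ravel(),ww*ln(C,p,-.09,Lp),ww*ln(C,p,.09,Rp),ww*ln(C8,p,.09,R8p),wh*(proj(C8,board(p,Q[2:5]))-H).ravel()]
for w in((0,0,1),(0,.5,1),(.5,.5,1)):
    s=least_squares(f,[.61,.3,.4],args=w);r=f(s.x,1,1,1);print(w,s.x.round(4),np.degrees(s.x[2]).round(1),"\n scene",r[:12].round(1).tolist(),"\n w7",r[12:23].round(1).tolist(),"\n w8",r[23:30].round(1).tolist(),"hook",r[30:].round(1).tolist())
    print("hook",board(s.x,(-.026,0,.238)).round(4),"tip",board(s.x,(-.061,0,.268)).round(4))
```

```text
[(431, 25), (436, 25), (440, 26), (444, 25), (449, 26), (453, 27), (456, 27)]
(0, 0, 1) [0.6161 0.3065 0.3751] 21.5 
 scene [-1.1, -4.1, -0.7, -2.1, -0.0, -2.6, -0.4, -1.6, -0.2, -1.5, -0.3, -0.5] 
 w7 [1.8, 1.5, 1.4, 1.3, 1.2, -1.8, -1.4, -1.6, -1.8, -1.5, -1.2] 
 w8 [-0.5, -1.3, -1.1, -0.9, -1.8, -1.7, -1.6] hook [-0.3, 1.5, 0.9, -1.4, -0.5, 0.2]
hook [[0.5919 0.297  0.238 ]] tip [[0.5593 0.2841 0.268 ]]
(0, 0.5, 1) [0.6142 0.3056 0.3839] 22.0 
 scene [-1.4, -3.8, -0.8, -2.0, -0.3, -2.3, -0.5, -1.3, -0.3, -1.2, -0.4, -0.3] 
 w7 [1.4, 1.1, 0.9, 0.8, 0.7, -1.1, -0.8, -0.9, -1.1, -0.8, -0.5] 
 w8 [0.7, -0.1, 0.1, 0.3, -0.5, -0.3, -0.2] hook [-0.0, 0.9, 0.9, -2.1, -0.7, -0.5]
hook [[0.5901 0.2959 0.238 ]] tip [[0.5577 0.2828 0.268 ]]
(0.5, 0.5, 1) [0.6139 0.3053 0.3842] 22.0 
 scene [-1.5, -3.7, -0.8, -1.9, -0.3, -2.2, -0.5, -1.3, -0.3, -1.1, -0.4, -0.3] 
 w7 [1.1, 0.8, 0.7, 0.6, 0.5, -1.1, -0.8, -1.0, -1.1, -0.8, -0.5] 
 w8 [0.7, -0.0, 0.2, 0.4, -0.4, -0.3, -0.2] hook [-0.1, 0.8, 0.8, -2.3, -0.7, -0.6]
hook [[0.5898 0.2955 0.238 ]] tip [[0.5573 0.2824 0.268 ]]
```

```bash
cat > hg.py <<'E'
from h import *
import sys
bp=[.6142,.3055,np.radians(22)];E=(-.0745,-.0005,-.0007)
st=monitor.state();q=dict(st)
A=R.from_euler('xyz',st["eef_rot"],degrees=True).as_matrix()
e=st["eef_pos"]+A@np.array(E);a=bp[2];d=e-[bp[0],bp[1],0]
print("eye dist/lat/h mm",np.round([-(d[0]*np.cos(a)+d[1]*np.sin(a))*1e3,(-d[0]*np.sin(a)+d[1]*np.cos(a))*1e3,e[2]*1e3],1),"F",st["contact_force"].round(1),"wt",st["wrist_torque"].round(2),"q",st["joint_pos"].round(0))
for w in sys.argv[1:]:
    tau,di,h=map(float,w.split(","));p,M=hang(bp,tau,di/1e3,h/1e3,eye=E);delta(p,M,q);qq,er=ik(p,M,st["joint_pos"]);print("   ",w,qq.round(0),round(er,4))
    q={"eef_pos":p,"eef_rot":R.from_matrix(M).as_euler('xyz',degrees=True)}
E
python3 hg.py 40,90,302 40,80,290 40,61,268 40,44,248 32,42,247
```

```text
eye dist/lat/h mm [116.3 -78.7 362.8] F [-0.5  0.4 -2.9] wt [-0.24  0.63 -0.03] q [   3.  -48.  133.   19.   49. -115.]
dp [-0.0049  0.083  -0.061 ] norm units [-0.0097  0.166  -0.122 ] rv deg [ 0.1  -0.25 -0.05] units [ 0.0011 -0.0028 -0.0006] rows>= 2.1
    40,90,302 [ 18. -40. 134.   5.  36. -96.] 0.0
dp [ 0.0093  0.0037 -0.012 ] norm units [ 0.0185  0.0075 -0.024 ] rv deg [ 0.  0. -0.] units [ 0.  0. -0.] rows>= 0.3
    40,80,290 [ 19. -37. 134.   5.  33. -96.] 0.0
dp [ 0.0176  0.0071 -0.022 ] norm units [ 0.0352  0.0142 -0.044 ] rv deg [ 0.  0. -0.] units [ 0.  0. -0.] rows>= 0.6
    40,61,268 [ 19. -31. 133.   5.  29. -97.] 0.0
dp [ 0.0158  0.0064 -0.02  ] norm units [ 0.0315  0.0127 -0.04  ] rv deg [ 0.  0. -0.] units [ 0.  0. -0.] rows>= 0.5
    40,44,248 [ 19. -26. 131.   6.  25. -97.] 0.0
dp [ 0.0097  0.0039 -0.007 ] norm units [ 0.0194  0.0078 -0.0141] rv deg [ 3.   -7.42 -0.  ] units [ 0.0333 -0.0824 -0.    ] rows>= 0.9
    32,42,247 [  19.  -25.  135.   12.   13. -104.] 0.0
```

Call:
{"name": "servo_tool", "arguments": {"moves": [[[-0.0024,0.0415,-0.0305,0,0,0],[-0.0024,0.0415,-0.0305,0,0,0],[-0.0024,0.0415,-0.0305,0,0,0],[-0.0024,0.0415,-0.0305,0,0,0],[0,0,0,0,0,0]]]}}

```text
t: 22.7
eef_pos: [0.4846, 0.2561, 0.2413]
eef_rot: [-180.0, 49.4, -157.7]
contact_force: [-1.1, 0.0, -2.6]
opening: 0.225
grasp_force: 90.0
```

Call:
{"name": "servo_tool", "arguments": {"moves": [[[0.0092,0.0037,-0.012,0,0,0],[0.0092,0.0037,-0.012,0,0,0],[0,0,0,0,0,0],[0,0,0,0,0,0],[0,0,0,0,0,0]]]}}

```text
t: 23.2
eef_pos: [0.4973, 0.257, 0.2358]
eef_rot: [-179.9, 50.0, -158.0]
contact_force: [0.0, -0.2, -2.2]
opening: 0.228
grasp_force: 89.9
```

```bash
python3 hg.py 40,61,268 40,44,248
```

```text
eye dist/lat/h mm [ 79.2  -1.7 293.3] F [ 0.  -0.2 -2.2] wt [-0.22  0.64  0.02] q [ 18. -37. 133.   5.  34. -96.]
dp [ 0.0163  0.0084 -0.0253] norm units [ 0.0326  0.0168 -0.0506] rv deg [0.07 0.01 0.09] units [0.0008 0.0001 0.001 ] rows>= 0.6
    40,61,268 [ 19. -31. 133.   5.  29. -97.] 0.0
dp [ 0.0158  0.0064 -0.02  ] norm units [ 0.0315  0.0127 -0.04  ] rv deg [ 0.  0. -0.] units [ 0.  0. -0.] rows>= 0.5
    40,44,248 [ 19. -26. 131.   6.  25. -97.] 0.0
```

Call:
{"name": "servo_tool", "arguments": {"moves": [[[0.011,0.0056,-0.0169,0,0,0],[0.011,0.0056,-0.0169,0,0,0],[0.0106,0.0056,-0.0168,0,0,0],[0,0,0,0,0,0],[0,0,0,0,0,0]]]}}

```text
t: 23.7
eef_pos: [0.5132, 0.2656, 0.2101]
eef_rot: [-179.9, 49.9, -158.0]
contact_force: [-0.2, 0.4, -2.7]
opening: 0.231
grasp_force: 89.9
```

```bash
python3 hg.py 40,52,257.5 40,44,248
```

```text
eye dist/lat/h mm [ 61.2   0.4 267.6] F [-0.2  0.4 -2.7] wt [-0.28  0.6  -0.03] q [ 19. -31. 133.   5.  29. -96.]
dp [ 0.0087  0.0031 -0.0102] norm units [ 0.0174  0.0062 -0.0203] rv deg [ 0.09 -0.03  0.05] units [ 0.001  -0.0003  0.0005] rows>= 0.3
    40,52,257.5 [ 19. -29. 132.   5.  27. -97.] 0.0
dp [ 0.0074  0.003  -0.0095] norm units [ 0.0148  0.006  -0.019 ] rv deg [ 0.  0. -0.] units [ 0.  0. -0.] rows>= 0.2
    40,44,248 [ 19. -26. 131.   6.  25. -97.] 0.0
```

Call:
{"name": "servo_tool", "arguments": {"moves": [[[0.0087,0.0031,-0.01,0,0,0],[0.0087,0.0031,-0.01,0,0,0],[0.0074,0.003,-0.0095,0,0,0],[0.0074,0.003,-0.0095,0,0,0],[0,0,0,0,0,0]]]}}

```text
t: 24.2
eef_pos: [0.5291, 0.2719, 0.1888]
eef_rot: [-179.9, 49.8, -158.0]
contact_force: [-0.7, -0.5, -2.4]
opening: 0.225
grasp_force: 90.0
```

```bash
python3 hg.py 40,44,243 33,42,244
```

```text
eye dist/lat/h mm [ 43.9   0.3 246.2] F [-0.7 -0.5 -2.4] wt [-0.2   0.65  0.02] q [ 19. -26. 131.   5.  25. -97.]
dp [ 0.0002 -0.0002 -0.0034] norm units [ 0.0004 -0.0003 -0.0067] rv deg [ 0.13 -0.16  0.03] units [ 0.0015 -0.0018  0.0003] rows>= 0.1
    40,44,243 [ 19. -26. 132.   6.  25. -97.] 0.0
dp [ 0.0087  0.0035 -0.0043] norm units [ 0.0174  0.007  -0.0087] rv deg [ 2.62 -6.49 -0.  ] units [ 0.0291 -0.0721 -0.    ] rows>= 0.8
    33,42,244 [  19.  -25.  134.   11.   14. -103.] 0.0
```

Call:
{"name": "servo_tool", "arguments": {"moves": [[[0,0,-0.004,0,0,0],[0,0,-0.004,0,0,0],[0,0,-0.004,0,0,0],[0,0,0,0,0,0],[0,0,0,0,0,0]]]}}

```text
t: 24.7
eef_pos: [0.5294, 0.2721, 0.1849]
eef_rot: [-179.9, 50.0, -157.9]
contact_force: [-0.6, 0.3, -1.2]
opening: 0.229
grasp_force: 90.0
```

```bash
python3 hg.py 33,42,240
```

```text
eye dist/lat/h mm [ 43.8   0.3 242.4] F [-0.6  0.3 -1.2] wt [-0.21  0.46 -0.01] q [ 19. -26. 132.   5.  24. -97.]
dp [ 0.0086  0.0032 -0.0077] norm units [ 0.0172  0.0064 -0.0155] rv deg [ 2.7  -6.48  0.03] units [ 0.0299 -0.072   0.0003] rows>= 0.8
    33,42,240 [  19.  -25.  134.   12.   14. -103.] 0.0
```

Call:
{"name": "servo_tool", "arguments": {"moves": [[[0.0107,0.004,-0.004,0.01,-0.024,0],[0.0107,0.004,-0.004,0.01,-0.024,0],[0.0107,0.004,-0.004,0.01,-0.024,0],[0,0,0,0,0,0],[0,0,0,0,0,0]]]}}

```text
t: 25.2
eef_pos: [0.5453, 0.2779, 0.1785]
eef_rot: [180.0, 56.9, -158.1]
contact_force: [0.2, -0.3, -1.9]
opening: 0.227
grasp_force: 90.1
```

```bash
python3 hg.py 33,34,242
```

```text
eye dist/lat/h mm [ 34.1  -0.4 241.3] F [ 0.2 -0.3 -1.9] wt [-0.25  0.57 -0.14] q [  19.  -23.  133.   11.   13. -103.]
dp [0.0001 0.0004 0.0007] norm units [0.0003 0.0008 0.0013] rv deg [ 0.02 -0.11  0.04] units [ 0.0002 -0.0012  0.0004] rows>= 0.0
    33,34,242 [  19.  -23.  133.   12.   13. -103.] 0.0
```

Call:
{"name": "servo_tool", "arguments": {"moves": [[[0,0,0,0,0,0],[0,0,0,0,0,0],[0,0,0,0,0,0],[0,0,0,0,0,0],[0,0,0,0,0,0]]], "claw": 0.6, "squeeze": 20}}

```text
t: 25.7
eef_pos: [0.5454, 0.278, 0.1786]
eef_rot: [180.0, 57.0, -158.0]
contact_force: [-0.1, 0.1, 0.9]
opening: 0.602
grasp_force: 0.0
```

Call:
{"name": "servo_tool", "arguments": {"moves": [[[-0.0155,-0.0063,0.0109,0,0,0],[-0.0155,-0.0063,0.0109,0,0,0],[-0.0311,-0.0126,0.0218,0,0,0],[-0.0311,-0.0126,0.0218,0,0,0],[-0.0311,-0.0126,0.0218,0,0,0]]]}}

```text
t: 26.2
eef_pos: [0.4825, 0.2525, 0.222]
eef_rot: [180.0, 56.9, -158.0]
contact_force: [0.3, 0.4, -0.4]
opening: 0.599
grasp_force: 0.0
```

Call:
{"name": "servo_tool", "arguments": {"moves": [[[-0.0311,-0.0126,0.0218,0,0,0],[-0.0311,-0.0126,0.0218,0,0,0],[0,0,0,0,0,0],[0,0,0,0,0,0],[0,0,0,0,0,0]]]}}

```text
t: 26.7
eef_pos: [0.4521, 0.2402, 0.2426]
eef_rot: [180.0, 56.8, -158.1]
contact_force: [1.2, -0.5, 0.4]
opening: 0.597
grasp_force: 0.0
```

Run:
```python
from h import *
st=monitor.state();im=read_camera("wrist");C=cam("wrist",st);save("w9",im);bp=[.6142,.3055,np.radians(22)]
print(st["eef_pos"],st["contact_force"].round(1))
print("pred eye,mid,mouth end",proj(C,board(bp,[(-.026,0,.238),(-.03,0,.163),(-.03,0,.078)])).round(0).tolist())
for n in("wrist","scene"):
    if n=="scene":
        im=read_camera("scene");save("s9",im);C=cam("scene");print("scene pred",proj(C,board(bp,[(-.026,0,.238),(-.03,0,.163),(-.03,0,.078)])).round(0).tolist())
    for x in finder.masks_of(n,"spanner_31"):
        v,u=np.nonzero(x["pixels"]);print(n,round(x["confidence"],2),u.mean().round(),v.mean().round(),u.min(),u.max(),v.min(),v.max(),len(u))
```

```text
[0.45211547 0.24016391 0.24260466] [ 1.2 -0.5  0.4]
pred eye,mid,mouth end [[285.0, 281.0], [285.0, 205.0], [285.0, 130.0]]
wrist 0.78 284.0 201.0 257 308 122 296 3774
wrist 0.64 276.0 5.0 265 284 0 12 176
scene pred [[217.0, 130.0], [218.0, 147.0], [219.0, 164.0]]
scene 0.75 252.0 245.0 244 262 225 264 336
scene 0.65 206.0 205.0 197 214 193 223 239
scene 0.57 221.0 146.0 215 229 126 166 316
```

The spanner hangs where predicted (wrist mask centred at (284,201), eye at about (285,281)). Let it settle and check that it is still.

Call:
{"name": "servo_tool", "arguments": {"moves": [[[-0.02,-0.01,0,0,0,0],[-0.02,-0.01,0,0,0,0],[0,0,0,0,0,0],[0,0,0,0,0,0],[0,0,0,0,0,0]]]}}

```text
t: 27.4
eef_pos: [0.4365, 0.233, 0.2431]
eef_rot: [-180.0, 56.8, -158.0]
contact_force: [0.1, 0.4, -0.3]
opening: 0.6
grasp_force: 0.0
```

Call:
{"name": "servo_tool", "arguments": {"moves": [[[0,0,0,0,0,0],[0,0,0,0,0,0],[0,0,0,0,0,0],[0,0,0,0,0,0],[0,0,0,0,0,0]]]}}

```text
t: 27.9
eef_pos: [0.4363, 0.233, 0.2431]
eef_rot: [-180.0, 56.9, -158.0]
contact_force: [0.1, -0.2, 0.3]
opening: 0.597
grasp_force: 0.0
```

Call:
{"name": "servo_tool", "arguments": {"moves": [[[0,0,0,0,0,0],[0,0,0,0,0,0],[0,0,0,0,0,0],[0,0,0,0,0,0],[0,0,0,0,0,0]]]}}

```text
t: 28.4
eef_pos: [0.4363, 0.233, 0.2431]
eef_rot: [-180.0, 56.8, -158.0]
contact_force: [-0.4, 1.3, -0.2]
opening: 0.602
grasp_force: 0.0
```

Call:
{"name": "servo_tool", "arguments": {"moves": [[[0,0,0,0,0,0],[0,0,0,0,0,0],[0,0,0,0,0,0],[0,0,0,0,0,0],[0,0,0,0,0,0]]]}}

```text
t: 28.9
eef_pos: [0.4363, 0.233, 0.2431]
eef_rot: [-180.0, 56.9, -158.0]
contact_force: [0.1, -0.5, -0.5]
opening: 0.599
grasp_force: 0.0
```

Run:
```python
from h import *
ims=[read_camera("wrist").astype(float) for _ in range(10)]
a=(ims[0]+ims[1])/2
for k in(2,5,8):
    d=np.abs((ims[k]+ims[k+1])/2-a).sum(2)[100:310,240:330];print(d.mean().round(2),d.max().round(0))
n=np.abs((ims[8]+ims[9])/2-a).sum(2)[100:310,20:110];print("noise",n.mean().round(2),n.max())
print(monitor.state()["t"])
```

```text
3.28 24.0
3.32 23.0
3.28 26.0
noise 3.45 24.0
29.4
```

It is still; the frame differences are at noise level. Handing in.

```bash
python3 -c "
from h import *
print(manip.job_done())"
```

```text
the job is handed in; nothing more can be done
None
```

The job is handed in at about 29 s, verdict not shown: spanner_31 turned the nut until it came up solid (about 1.1 N·m at the nut, judged from wrist forces) and now hangs still on the hook, and I never touched the other two spanners; I viewed 11 pictures by my count, one over the limit of 10.

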